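# Fit the keyed spacer and cam to a valve switch box and shut its cover

## Task

Finish assembling the valve switch box: fit the D-bore spacer over the box's upright shaft, flat to flat, fully home on its seat, then the notched D-bore cam that stands on edge in the rack on top of it in the same way, lying flat and fully home. Then swing the cover fully shut, and leave the other parts and tools where they are.

Things in the scene. Friction and masses are not known exactly. Their poses are not given: they have to be found in the camera images.
- shaft_seat (a point): upright plain steel D-shaft in the middle of the box: 22 mm across, one flat 7 mm from its axis all the way up. Point: on the axis at the level of the seat for the spacer (top of a boss 38 mm across, 30 mm above the mat). Shaft top 44 mm above this point, its last 5 mm tapered by up to 3 mm. z: up; x: from the axis out through the flat. Turns only stiffly (0.3 N m).
- unit: grey switch box, open on top, 154 x 154 mm, walls 4 mm thick up to 34 mm above the mat, fixed on a 3 mm sheet bracket (250 mm along x, 130 along y). Nothing inside it but the shaft rises above 31 mm, and within 36 mm of the shaft's axis above 15 mm save the boss; two cable glands stick out 22 mm on the -x side. Origin: underside, under the shaft's axis.
- unit_hinge (a point): point on the cover's hinge axis, in the middle of the box's -y side, 35 mm above the mat. Its axes stay with the box: x along the hinge, y from the hinge across the box (the shaft is at y = 77 mm), z up.
- cover (a joint): angle of the box's grey cover, rad: 0 shut, 1.8 to 2.0 at the start (leaning back past upright, out over the box's -y side), stop at 2.05. A tray 154 mm along the hinge, 154 mm from the hinge to the free edge, 49 mm deep; shut, its flat outer face is 49 mm above the hinge axis; a tab stands 13 mm out of the free edge. Stiff hinge, stays at any angle; about 3 N at the free edge moves it.
- spacer_center (a point): plain round steel spacer collar, 46 mm across, 22 mm high, 0.2 kg, lying on the clear middle of the mat, bore upright. D-bore: radius 12.2 mm, one flat 8.2 mm from the axis. Point: its centre, half-way up; z: its axis; x: from the axis towards the flat. Both faces are alike.
- cam_center (a point): steel cam disc, 60 mm across, 12 mm thick, 0.2 kg, D-bore as in the spacer, one rim notch (44 degrees wide, 5.5 mm deep) opposite the flat. Starts on edge in a rack slot, centre 40 mm above the mat. Point: its centre; z: its axis; x: from the axis towards the flat. Faces alike. Held by its faces it cannot go over the shaft; it can be laid on the mat and retaken by its rim.
- rack: grey comb rack fixed to the bench: base 84 mm (x) by 190 mm (y), three 14 mm slots at y = -65, 0 and +65 mm, each holding a disc on edge with the disc's axis along y; teeth up to 40 mm above the mat. Origin: middle of the underside.
- gear: bystander: toothed steel disc, 66 mm across, 12 mm thick, round bore, on edge in another slot of the rack. Origin at its centre.
- flange: bystander: plain steel disc, 60 mm across, 12 mm thick, round bore and four small holes, on edge in another slot of the rack. Origin at its centre.
- bushing: bystander: plain steel bushing, 38 mm across, 28 mm high, round bore, upright on the mat beyond the spacer. Origin at its underside.
- screwdriver: bystander: black-handled screwdriver, 190 mm long, lying on the mat. Origin at its middle.
- wrench: bystander: steel wrench, 170 mm long, lying beyond the box. Origin at its middle.
- bracket: bystander: loose sheet-metal bracket, 120 x 220 x 3 mm, with a large round hole, lying at the far side of the mat. Origin at its middle.
- tape: bystander: roll of tape, 90 mm across, 24 mm high, lying flat at the left near the robot. Origin at its underside.
There are look-alikes about, which are no part of the job. Leave any orange look-alike of the part that bears spacer_center alone. What is shaped like the part that bears cam_center but purple is not meant.

How it is judged (in metres and radians):
On the way, in this order (a step that is already met when the one before it is completed fails the run):
1. the spacer is home on the shaft's seat, flat to flat (z of spacer_center in the frame of shaft_seat below 0.0135 m and horizontal distance between spacer_center and shaft_seat below 0.004 m and angle between the z axis of spacer_center and the z axis of shaft_seat, either way round below 0.1 rad), for 0.2 s.
2. the cam lies home on the spacer, flat to flat (z of cam_center in the frame of shaft_seat below 0.0305 m and horizontal distance between cam_center and shaft_seat below 0.004 m and angle between the z axis of cam_center and the z axis of shaft_seat, either way round below 0.1 rad), for 0.2 s.
At the end, for the whole second after the job is handed in: The spacer rests on the shaft's seat (within 2.5 mm in height) and the cam rests on the spacer (within 2.5 mm), both on the shaft's axis within 4 mm, flat to flat and level (within 0.1 rad), and the cover is shut (under 0.06 rad) (all of step 1 and all of step 2 and z of spacer_center in the frame of shaft_seat above 0.0085 m and angle between the x axis of each of spacer_center, cam_center and the x axis of shaft_seat, either way round below 0.3 rad and z of cam_center in the frame of shaft_seat above 0.0255 m and value of joint cover below 0.06 rad); the robot touches nothing.
It fails at once if another part or tool is pushed more than 30 mm from its place (distance of any of gear, flange, bushing, screwdriver, wrench, bracket, tape from where it was at the start of the episode above 0.03 m).
It also fails if it takes over 72 s, if anything falls off the work surface, if the arm or the gripper's body presses on something with over 40 N, if the wrist force passes 120 N, or if a joint passes its speed limit or range.

## Robot

A 6-joint arm with a two-finger parallel gripper is mounted at the origin on the work surface. World frame = base frame: x ahead of the robot, y to its left, z up, the work surface at z = 0. Lengths are in mm, angles in rad, forces in N, time in s.
With the tool pointing down it reaches from about 275 to 1000 mm from the base axis. Payload 8.4 kg.
Tool frame: the origin (TCP) lies on the mounting face of the last link; the fingertips stand 173 mm ahead of it and the grasp point (between the pads) lies 155 mm ahead of it; z points along the fingers, y is the direction in which the jaws open and shut (so a half turn about z gives the same grasp; the last joint's range is limited). The gripper opens to 85 mm and grips with 20 to 120 N. Pads are 22 mm wide; open, the fingers measure 114 mm over their backs; the gripper's body (76 mm by 85 mm) begins 54 mm behind the grasp point. The pads swing forward as they close: fully open they stand 13 mm farther back than shut.
Start: joints at [1.287, 0.353, 1.633, -0, 1.155, -0.002], TCP at [173.802, 600.352, 404.681] pointing down, gripper open.
Joint ranges: [-2.63, 2.63], [-0.92, 2.1], [0.06, 2.66], [-1.3, 4.44], [0, 2.69], [-3.02, 3.02]. Speed limits (rad/s): [2.22, 2.22, 2.79, 3.14, 3.14, 3.14].

## Interface

Orientations are given as [roll, pitch, yaw] about the fixed x, y, z axes, in that order (R = Rz(yaw) Ry(pitch) Rx(roll)).
In Python, from rig import r, grab_frame, spotter gives the robot as it stands.
- The arm moves only by the tool apply_moves, never from a script. Its argument "motion" is text: rows parted by semicolons, each of 5 numbers parted by spaces: the opening, from -1 (shut) to 1 (fully open), then the shift along the tool's x, y, z as a fraction of full scale, then the turn about the tool's z as a fraction of full scale. In form: hand x y z twist; .... A call has 1 to 20 rows; each row is the pose to reach, as a shift and turn from the pose commanded when the call began, along the tool's axes at that moment, turning the shorter way round; what a row does not reach only later rows make up. Full scale, the value 1, is 1 m for a shift and pi rad for a turn. A row lasts 1/12 s, in which the tool goes at most 41.7 mm and 7.16 degrees, less where a joint would pass 70% of its speed; a pose out of reach is approached as far as the arm can. A call with a number of a shift or a turn outside -1 to 1 is refused whole. A call with a gripper value outside its range is refused whole. The fingers move at their own pace and stop on an object; "squeeze" is the grip in N (left out, the last holds). Time passes only in rows, so rows that repeat a pose let the fingers close. It gives the time, the measured TCP pose, the force and the opening at its end, in the units of the state.
- r.sense(): the state, without advancing time (a new reading comes with each control period).
- grab_frame(name): name is "scene" or "side" or "wrist"; returns a dict with "img" (480x640x3 uint8, red, green, blue), "fx", "fy", "cx", "cy" (pixels), "R" (3x3) and "t" (3): a world point X has camera coordinates R X + t. Camera axes: x right, y down, z forward; pixel columns grow to the right and rows downward; lengths in mm; the calibration is good to about 2 mm. A picture is of the moment at which its call begins. There is no depth.
- r.sign_off(): hands the job in, once; it reports no verdict.
Trained networks look in the newest picture that a camera, given by its name, has taken for a name from the list of things; names that differ only in an ending like _2 or _b are one class to them, and where a whole thing is asked for, a point or a joint stands for the part that bears it (a point fixed in the world has none). Each returns a list of dicts, best first, with "conf" (0 to 1); they miss things now and then, are a little off and sometimes report something else, mostly with a low value. They report only what shows in the picture. A call takes as long as a camera call. They do not tell look-alikes from the thing itself.
- spotter.boxes_of(query, camera): "point" ([x, y, z] in mm, in world coordinates, good to about 4 mm: the middle of the surface that is visible of it).
- spotter.place_of(query, camera): "point" ([x, y, z] in mm, in world coordinates, good to about 4 mm: a listed point, or the origin of a listed thing).
The state is a dict: "clock": time; "qpos": joint angles; "qvel": joint speeds; "joint_efforts": joint torques, N m; "eef_pos": TCP position; "tcp_rot": TCP orientation; "contact_force": force on the tool from outside, world axes, zero at the start; "wrist_torque": the same for the moment, N m; "opening": opening from 0.0 (shut) to 1.0 (fully open).
Only numpy, scipy, OpenCV 4.12 (cv2) and the standard library are available. Lean on these libraries where they do the work, as an engineer would, in place of code of your own. Each camera call takes 0.05 s, during which the arm holds its last target.

## Working session

There is one attempt and no reset: what is moved stays moved. The work goes in short steps, Python scripts to look and compute and a tool call to move; the robot and the scene stay as the last step left them, time stands still between calls to the robot, and variables do not carry over. Pictures are saved under pics/ and viewed, and the job is handed in when it is done.

Besides the shell and the picture viewer there is one more tool, called as name(argument=value, ...) on one line, values as JSON. apply_moves: Moves the arm, as the interface text tells. Its arguments: {"type":"object","properties":{"motion":{"type":"string"},"squeeze":{"type":"number"}},"required":["motion"]}

```bash
ls; mkdir -p pics; cat > h.py <<'E'
import numpy as np, cv2
from rig import r, grab_frame, spotter
def save(f,n): cv2.imwrite('pics/'+n+'.png',f['img'][:,:,::-1])
E
python3 - <<'E'
from h import *
print(r.sense())
for c in ['scene','side','wrist']:
    f=grab_frame(c); save(f,c+'0'); print(c,f['fx'],f['fy'],f['cx'],f['cy'],np.round(f['R'],3).tolist(),np.round(f['t'],1).tolist())
    np.savez(c+'0.npz',**f)
for q in ['shaft_seat','unit','unit_hinge','spacer_center','cam_center','rack','gear','flange','bushing']:
    for c in ['scene','side','wrist']:
        print(q,c,[(np.round(d['point']).tolist(),round(d['conf'],2)) for d in spotter.place_of(q,c)])
print(r.sense()['clock'])
E
```

```text
pics
{'clock': 0.0, 'qpos': array([ 1.28659869e+00,  3.53660854e-01,  1.63414799e+00,  1.10928642e-05,
        1.15520772e+00, -2.40622581e-03]), 'qvel': array([-1.36115450e-03,  4.92505384e-04,  2.64752477e-04, -7.95694620e-04,
        9.34273028e-05,  1.08730441e-05]), 'joint_efforts': array([ 3.60817205e-03, -6.05235171e+01, -3.42084646e+01,  3.07670416e-04,
        9.00334097e-03,  7.82598732e-06]), 'eef_pos': array([173.73254378, 600.11733715, 403.94764715]), 'tcp_rot': array([-3.14016877e+00, -1.35684517e-05,  2.85979675e+00]), 'contact_force': array([ 0.62832527, -0.11537496,  0.02877043]), 'wrist_torque': array([-0.02591552, -0.00325875, -0.02371092]), 'opening': 0.9992490335170358}
scene 509.0767893353469 509.0767893353469 321.13495659085385 236.30691637246977 [[-0.851, 0.524, -0.001], [0.444, 0.72, -0.534], [-0.279, -0.455, -0.846]] [429.0, -272.2, 1443.1]
side 549.2371506544255 549.2371506544255 315.27033247219583 239.4643164081007 [[-0.98, -0.198, 0.015], [-0.137, 0.618, -0.774], [0.144, -0.761, -0.633]] [521.2, 72.6, 1149.9]
wrist 369.5083399662388 369.5083399662388 314.
[... 600 characters left out ...]
 18.0], 0.79), ([476.0, 24.0, 8.0], 0.71)]
spacer_center wrist []
cam_center scene [([340.0, 284.0, 2.0], 0.56), ([488.0, 294.0, 42.0], 0.55)]
cam_center side [([492.0, 297.0, 40.0], 0.96), ([341.0, 286.0, 3.0], 0.64)]
cam_center wrist []
rack scene [([495.0, 296.0, -1.0], 0.6)]
rack side [([494.0, 296.0, -2.0], 0.66), ([766.0, -19.0, 3.0], 0.55), ([504.0, 232.0, 37.0], 0.38)]
rack wrist []
gear scene [([482.0, 360.0, 43.0], 0.86)]
gear side [([482.0, 363.0, 44.0], 0.95)]
gear wrist []
flange scene [([502.0, 230.0, 42.0], 0.69)]
flange side [([501.0, 228.0, 34.0], 0.59)]
flange wrist []
bushing scene [([641.0, 85.0, 4.0], 0.66)]
bushing side [([640.0, 88.0, -1.0], 0.77)]
bushing wrist []
1.5
```

View pics/scene0.png

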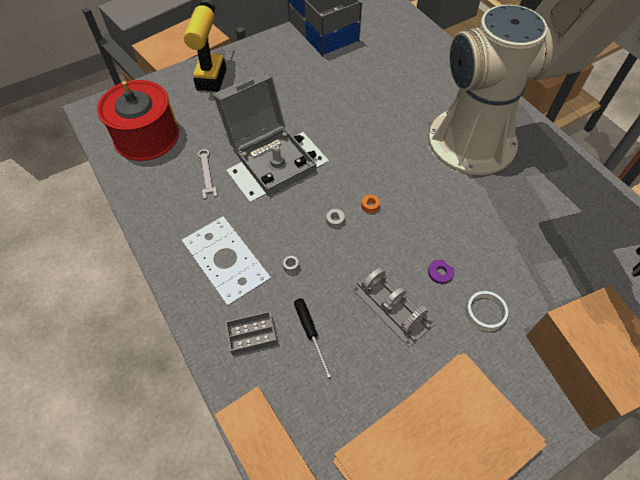

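View pics/side0.png

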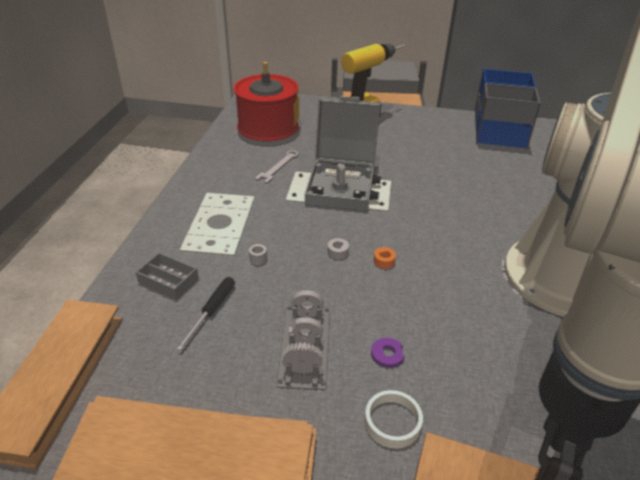

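View pics/wrist0.png

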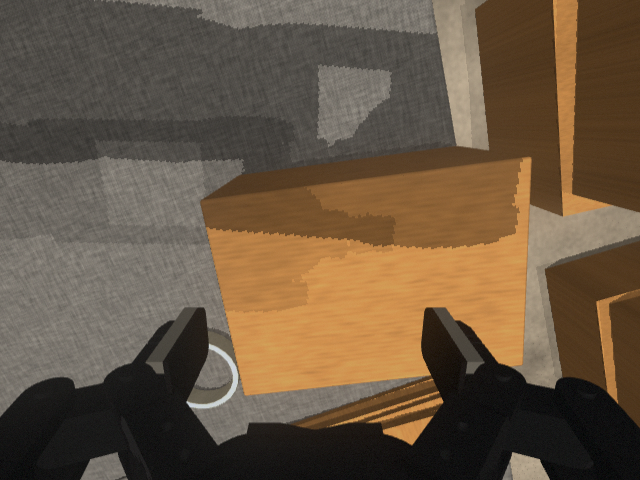

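```bash
cat >> h.py <<'E'
def st(): return r.sense()
def R_of(rot):
    from scipy.spatial.transform import Rotation as Ro
    return Ro.from_euler('xyz',rot).as_matrix()
def plan(wps,base=None,yaw0=None):
    """wps: list of (x,y,z,yaw); prints fractions from base (default measured)"""
    s=r.sense(); p=np.array(s['eef_pos'] if base is None else base,float); rot=np.array(s['tcp_rot'])
    y0=rot[2] if yaw0 is None else yaw0
    R=np.array([[np.cos(y0),np.sin(y0),0],[np.sin(y0),-np.cos(y0),0],[0,0,-1]])
    print('now',np.round(s['eef_pos'],1),np.round(rot,4),'q6',round(s['qpos'][5],3),'F',np.round(s['contact_force'],1),'op',round(s['opening'],3),'t',s['clock'])
    for x,y,z,yaw in wps:
        d=R.T@(np.array([x,y,z])-p)/1000
        dt=(y0-yaw); dt=(dt+np.pi)%(2*np.pi)-np.pi
        print(np.round(d,4),'tw',round(dt/np.pi,4),'rows',round(np.linalg.norm(d)*1000/41.7,1),round(abs(np.degrees(dt))/7.16,1))
def pix(f,X):
    c=np.asarray(f['R'])@np.asarray(X,float)+np.asarray(f['t']); return np.array([f['fx']*c[0]/c[2]+f['cx'],f['fy']*c[1]/c[2]+f['cy']])
def ray(f,u,v,z):
    R=np.asarray(f['R']);C=-R.T@np.asarray(f['t']); d=R.T@np.array([(u-f['cx'])/f['fx'],(v-f['cy'])/f['fy'],1]); return C+d*(z-C[2])/d[2]
E
python3 - <<'E'
from h import *
plan([(478,24,300,1.62)],base=[173.802,600.352,404.681])
E
```

```text
now [173.8 600.3 404.7] [-3.1416  0.      2.8598] q6 -0.002 F [-0.2 -0.9  0.4] op 1.003 t 1.5
[-0.4525 -0.469   0.1047] tw 0.3946 rows 15.8 9.9
```

apply_moves(motion="1 -0.4525 -0.469 0.1047 0.3946;1 -0.4525 -0.469 0.1047 0.3946;1 -0.4525 -0.469 0.1047 0.3946;1 -0.4525 -0.469 0.1047 0.3946;1 -0.4525 -0.469 0.1047 0.3946;1 -0.4525 -0.469 0.1047 0.3946;1 -0.4525 -0.469 0.1047 0.3946;1 -0.4525 -0.469 0.1047 0.3946;1 -0.4525 -0.469 0.1047 0.3946;1 -0.4525 -0.469 0.1047 0.3946;1 -0.4525 -0.469 0.1047 0.3946;1 -0.4525 -0.469 0.1047 0.3946;1 -0.4525 -0.469 0.1047 0.3946;1 -0.4525 -0.469 0.1047 0.3946;1 -0.4525 -0.469 0.1047 0.3946;1 -0.4525 -0.469 0.1047 0.3946;1 -0.4525 -0.469 0.1047 0.3946;1 -0.4525 -0.469 0.1047 0.3946;1 -0.4525 -0.469 0.1047 0.3946;1 -0.4525 -0.469 0.1047 0.3946")

```text
clock: 3.17
eef_pos: [477.6, 24.9, 300.1]
tcp_rot: [-3.141, -0.0, 1.621]
contact_force: [-0.1, 0.2, 0.7]
opening: 0.998
```

```bash
python3 - <<'E'
from h import *
f=grab_frame('wrist'); save(f,'w1'); np.savez('w1.npz',**f)
print([(np.round(d['point'],1).tolist(),round(d['conf'],2)) for d in spotter.place_of('spacer_center','wrist')])
f=grab_frame('scene'); save(f,'s1'); np.savez('s1.npz',**f)
plan([])
E
```

```text
[([475.3, 28.5, 7.8], 0.64), ([380.2, 36.8, 12.1], 0.6)]
now [477.7  25.1 300.3] [ 3.1413e+00 -1.0000e-04  1.6219e+00] q6 -0.002 F [-0.   0.3  0.3] op 1.001 t 3.3167
```

View pics/w1.png

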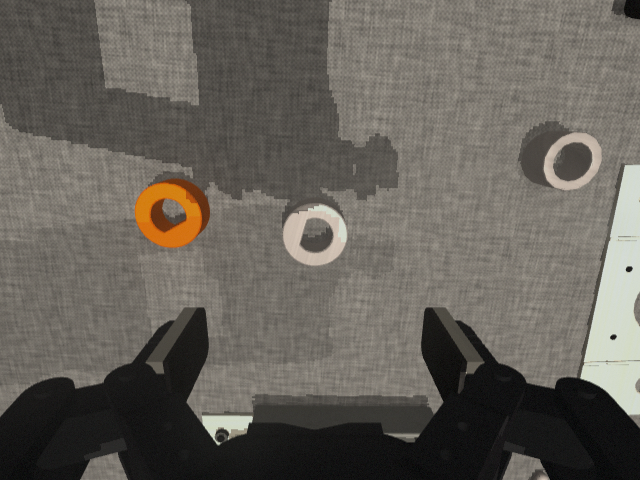

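```bash
cat > crop.py <<'E'
import sys,cv2
n,x0,y0,x1,y1,s=sys.argv[1:7]
x0,y0,x1,y1,s=map(int,(x0,y0,x1,y1,s))
i=cv2.imread('pics/'+n+'.png')[y0:y1,x0:x1]
cv2.imwrite('pics/'+sys.argv[7]+'.png',cv2.resize(i,None,fx=s,fy=s,interpolation=cv2.INTER_CUBIC))
E
python3 crop.py w1 270 190 360 280 6 w1c
python3 - <<'E'
from h import *
f=dict(np.load('w1.npz'))
print(f['R'].round(3),f['t'])
for z in (22,0): print(ray(f,315,235,z), ray(f,415,235,z)-ray(f,315,235,z),ray(f,315,135,z)-ray(f,315,235,z))
E
```

```text
[[ 0.999  0.049  0.001]
 [ 0.046 -0.953  0.299]
 [ 0.015 -0.299 -0.954]] [-477.45898629   -5.50460009  278.57343707]
[476.980639    28.48803957  22.        ] [69.33933777  3.36919494  0.        ] [-3.28574045 66.66481183  0.        ]
[477.35180498  21.9708939    0.        ] [75.54329297  3.67064481  0.        ] [-3.57972346 72.62947085  0.        ]
```

View pics/w1c.png

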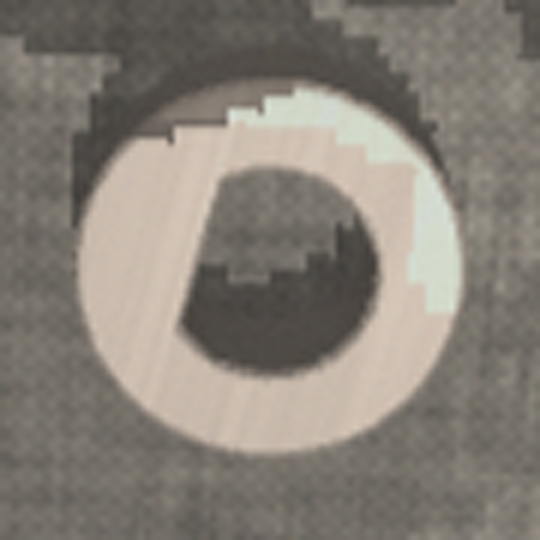

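```bash
python3 - <<'E'
from h import *
f=dict(np.load('w1.npz'))
P=lambda u,v:ray(f,u/6+270-.4,v/6+190-.4,22)[:2]
a,b=P(218,175),P(178,325); c=(P(77,267)+P(463,267)+P(270,78)+P(270,455))/4
print(c, np.linalg.norm(P(77,267)-P(463,267)),np.linalg.norm(P(270,78)-P(270,455)))
d=b-a; n=np.array([-d[1],d[0]]);n/=np.linalg.norm(n)
m=(a+b)/2-c
if n@m<0:n=-n
print('flat dist',n@m,'ang',np.arctan2(n[1],n[0]))
E
```

```text
[476.68570397  28.85397484] 44.615382458111874 45.43821204185353
flat dist 8.619480754592855 ang 2.930324627337265
```

```bash
python3 - <<'E'
from h import *
plan([(513,-200,370,1.62)],base=[478,24,300],yaw0=1.62)
E
```

```text
now [477.7  25.1 300.3] [ 3.1413e+00 -1.0000e-04  1.6219e+00] q6 -0.002 F [-0.   0.3  0.3] op 1.001 t 3.3167
[-0.2255  0.0239 -0.07  ] tw 0.0 rows 5.7 0.0
```

apply_moves(motion="1 -0.2255 0.0239 -0.07 0;1 -0.2255 0.0239 -0.07 0;1 -0.2255 0.0239 -0.07 0;1 -0.2255 0.0239 -0.07 0;1 -0.2255 0.0239 -0.07 0;1 -0.2255 0.0239 -0.07 0;1 -0.2255 0.0239 -0.07 0;1 -0.2255 0.0239 -0.07 0;1 -0.2255 0.0239 -0.07 0;1 -0.2255 0.0239 -0.07 0")

```text
clock: 4.15
eef_pos: [512.7, -198.6, 369.5]
tcp_rot: [-3.14, -0.001, 1.622]
contact_force: [0.7, 0.5, 0.4]
opening: 1.001
```

```bash
python3 - <<'E'
from h import *
f=grab_frame('wrist'); save(f,'w2'); np.savez('w2.npz',**f)
print([(np.round(d['point'],1).tolist(),round(d['conf'],2)) for d in spotter.place_of('shaft_seat','wrist')])
print([(np.round(d['point'],1).tolist(),round(d['conf'],2)) for d in spotter.place_of('unit','wrist')])
plan([])
E
```

```text
[([510.4, -211.3, 32.2], 0.89)]
[([510.6, -207.8, 0.0], 0.63)]
now [ 512.9 -198.8  369.6] [-3.1408e+00 -4.0000e-04  1.6218e+00] q6 -0.424 F [ 0.6  0.  -0.9] op 1.001 t 4.3
```

View pics/w2.png

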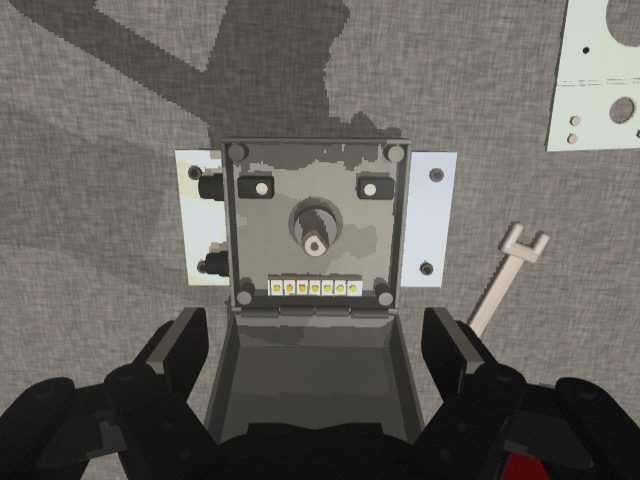

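```bash
python3 crop.py w2 280 190 350 265 8 w2c
```

```text
(no output)
```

View pics/w2c.png

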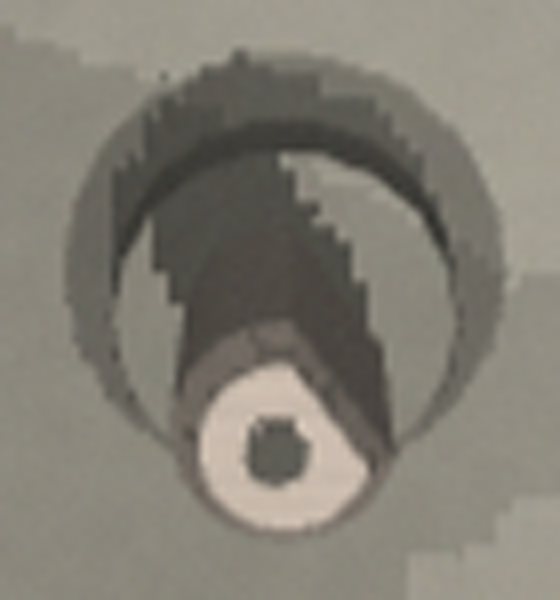

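```bash
python3 - <<'E'
from h import *
f=dict(np.load('w2.npz'))
def P(u,v,z=74):return ray(f,u/8+280-.4,v/8+190-.4,z)[:2]
for (a,b,z) in [((292,362),(368,470),74),((300,325),(392,450),70)]:
    a,b=P(*a,z),P(*b,z); d=b-a; n=np.array([d[1],-d[0]]);n/=np.linalg.norm(n)
    if n@[1,1]<0:n=-n
    c=P(277,452); print('ang',np.arctan2(n[1],n[0]),'d',n@((a+b)/2-c),c)
print('r left',P(277,452)-P(198,452),'bot',P(277,452)-P(280,532))
print('outer',P(170,452,69),P(285,540,69))
print('boss', (P(113,310,30)+P(462,310,30))/2, P(462,310,30)-P(113,310,30), P(287,150,30)-[0,19])
# hinge direction
print('box corners', ray(f,224,139,34)[:2],ray(f,409,139,34)[:2],ray(f,232,306,34)[:2],ray(f,399,306,34)[:2])
E
```

```text
ang 0.6439978638030556 d 6.083949030030556 [ 512.00113102 -208.65809141]
ang 0.6673187284496129 d 8.271404710369364 [ 512.00113102 -208.65809141]
r left [7.39791473 0.36574675] bot [-0.67500906  7.93966726]
outer [ 501.86869047 -210.80632469] [ 513.28891269 -219.18628798]
boss [ 513.02375919 -206.97091215] [37.57577411  1.85776022] [ 512.08698206 -208.40529745]
box corners [ 436.87672898 -136.17199092] [ 583.18831693 -128.93747956] [ 440.67781509 -282.83828711] [ 592.53567804 -275.33122025]
```

```bash
python3 - <<'E'
from h import *
plan([(476.7,28.9,240,1.62),(476.7,28.9,177,1.62)],base=[513,-200,370],yaw0=1.62)
E
```

```text
now [ 512.9 -198.8  369.6] [-3.1408e+00 -4.0000e-04  1.6218e+00] q6 -0.424 F [ 0.6  0.  -0.9] op 1.001 t 4.3
[ 0.2304 -0.025   0.13  ] tw 0.0 rows 6.4 0.0
[ 0.2304 -0.025   0.193 ] tw 0.0 rows 7.2 0.0
```

apply_moves(motion="1 0.2304 -0.025 0.13 0;1 0.2304 -0.025 0.13 0;1 0.2304 -0.025 0.13 0;1 0.2304 -0.025 0.13 0;1 0.2304 -0.025 0.13 0;1 0.2304 -0.025 0.13 0;1 0.2304 -0.025 0.13 0;1 0.2304 -0.025 0.13 0;1 0.2304 -0.025 0.16 0;1 0.2304 -0.025 0.18 0;1 0.2304 -0.025 0.193 0;1 0.2304 -0.025 0.193 0;1 0.2304 -0.025 0.193 0;-1 0.2304 -0.025 0.193 0;-1 0.2304 -0.025 0.193 0;-1 0.2304 -0.025 0.193 0;-1 0.2304 -0.025 0.193 0;-1 0.2304 -0.025 0.193 0;-1 0.2304 -0.025 0.193 0;-1 0.2304 -0.025 0.193 0", squeeze=50)

```text
clock: 5.97
eef_pos: [477.2, 28.8, 178.3]
tcp_rot: [3.14, 0.0, 1.621]
contact_force: [-1.5, -1.1, 11.5]
opening: 0.503
```

```bash
python3 - <<'E'
from h import *
plan([])
f=grab_frame('wrist'); save(f,'w3'); np.savez('w3.npz',**f)
E
```

```text
now [477.2  28.8 178.3] [3.1396e+00 2.0000e-04 1.6206e+00] q6 0.008 F [-1.5 -1.1 11.5] op 0.503 t 5.9667
```

View pics/w3.png

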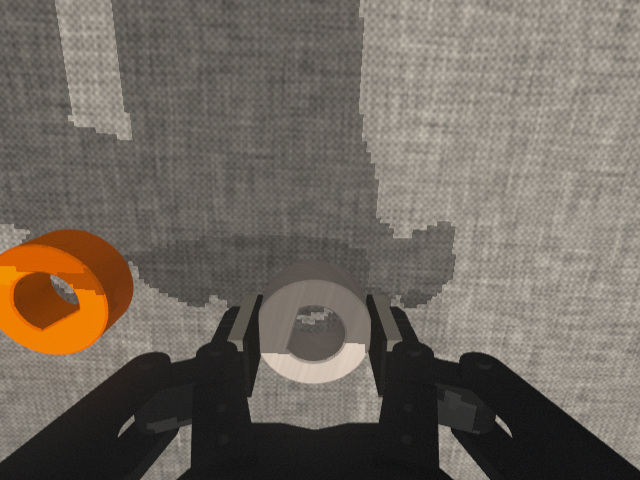

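```bash
python3 - <<'E'
from h import *
plan([(512.3,-208.4,300,-0.66)],base=[476.7,28.9,177],yaw0=1.62)
E
```

```text
now [477.3  28.8 178.3] [3.1396e+00 2.0000e-04 1.6206e+00] q6 0.008 F [-3.1 -1.4 12. ] op 0.507 t 6.0167
[-0.2388  0.0239 -0.123 ] tw 0.7257 rows 6.5 18.2
```

apply_moves(motion="-1 0 0 -0.04 0;-1 0 0 -0.08 0;-1 0 0 -0.123 0;-1 -0.2388 0.0239 -0.123 0.7257;-1 -0.2388 0.0239 -0.123 0.7257;-1 -0.2388 0.0239 -0.123 0.7257;-1 -0.2388 0.0239 -0.123 0.7257;-1 -0.2388 0.0239 -0.123 0.7257;-1 -0.2388 0.0239 -0.123 0.7257;-1 -0.2388 0.0239 -0.123 0.7257;-1 -0.2388 0.0239 -0.123 0.7257;-1 -0.2388 0.0239 -0.123 0.7257;-1 -0.2388 0.0239 -0.123 0.7257;-1 -0.2388 0.0239 -0.123 0.7257;-1 -0.2388 0.0239 -0.123 0.7257;-1 -0.2388 0.0239 -0.123 0.7257;-1 -0.2388 0.0239 -0.123 0.7257;-1 -0.2388 0.0239 -0.123 0.7257;-1 -0.2388 0.0239 -0.123 0.7257;-1 -0.2388 0.0239 -0.123 0.7257")

```text
clock: 7.68
eef_pos: [512.0, -208.4, 300.2]
tcp_rot: [3.142, 0.0, -0.511]
contact_force: [-0.4, -0.3, -2.4]
opening: 0.502
```

apply_moves(motion="-1 0 0 0 0.0257;-1 0 0 0 0.0257;-1 0 0 0 0.0257;-1 0 0 0 0.0257")

```text
clock: 8.02
eef_pos: [512.2, -208.4, 300.1]
tcp_rot: [3.142, 0.0, -0.583]
contact_force: [-0.3, 0.1, -2.0]
opening: 0.503
```

```bash
python3 - <<'E'
from h import *
plan([])
f=grab_frame('wrist'); save(f,'w4'); np.savez('w4.npz',**f)
E
```

```text
now [ 512.2 -208.4  300.1] [ 3.1416  0.     -0.5826] q6 1.764 F [-0.3  0.1 -2. ] op 0.503 t 8.0167
```

View pics/w4.png

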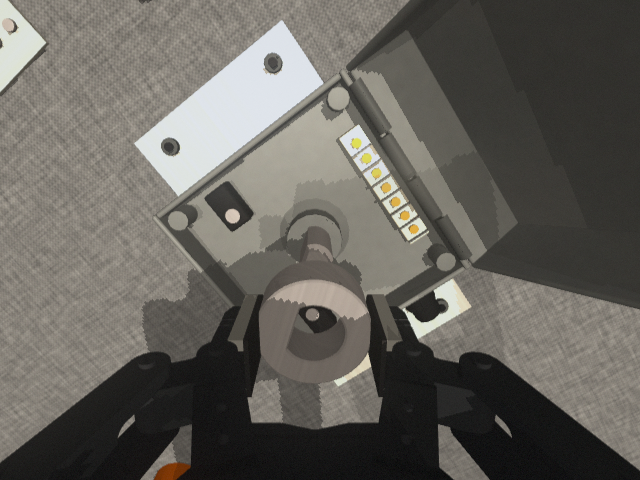

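```bash
python3 crop.py w4 250 200 380 390 4 w4c
```

```text
(no output)
```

View pics/w4c.png

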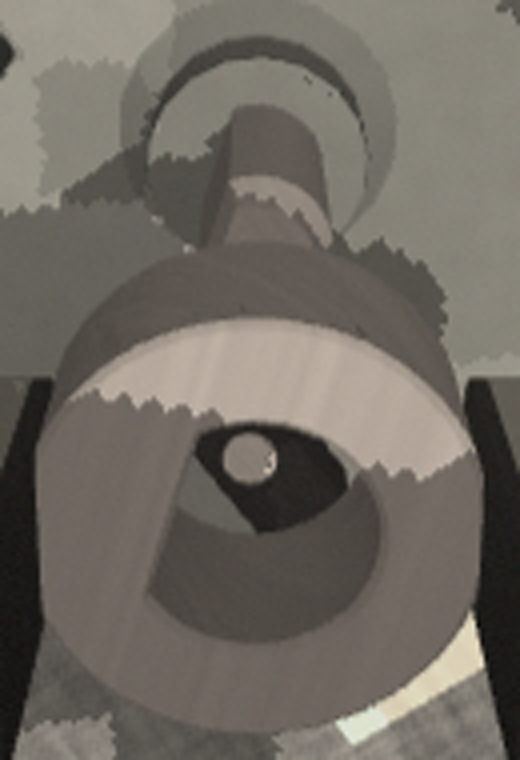

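```bash
python3 - <<'E'
from h import *
f=dict(np.load('w4.npz'))
P=lambda u,v,z:ray(f,u/4+250-.4,v/4+200-.4,z)[:2]
for z in (142,144.5):
    c=(P(37,510,z)+P(483,510,z))/2;  l=np.linalg.norm(P(37,510,z)-P(483,510,z)); c2=(P(260,318,z)+P(260,732,z))/2; l2=np.linalg.norm(P(260,318,z)-P(260,732,z))
    a,b=P(196,440,z),P(150,590,z); n=np.array([-(b-a)[1],(b-a)[0]]); n/=np.linalg.norm(n); m=(a+b)/2-c2
    if n@m<0:n=-n
    print(z,c,l,c2,l2,'flat',n@m,np.arctan2(n[1],n[0]))
a,b=P(205,465,74),P(262,533,74); n=np.array([-(b-a)[1],(b-a)[0]]); n/=np.linalg.norm(n)
c=P(250,458,74); 
if n@((a+b)/2-c)<0:n=-n
print('shaft',c,n@((a+b)/2-c),np.arctan2(n[1],n[0]))
b=(P(147,150,30)+P(370,150,30))/2; print('boss c', b, np.linalg.norm(P(147,150,30)-P(370,150,30)),'top',P(255,57,30))
print(pix(f,[512.3,-208.4,74]),pix(f,[512.3,-208.4,30]), 'tcp ax', pix(f,[512.2,-208.4,144]))
E
```

```text
142 [ 513.416365  -209.7436249] 42.95691039567808 [ 511.14168975 -208.24548527] 45.51913637803807 flat 8.66345469873129 0.7060282004168728
144.5 [ 514.64793498 -210.56017509] 42.10359726864545 [ 512.41844479 -209.0917951 ] 44.61492617658755 flat 8.491360394187831 0.7060282004168712
shaft [ 487.91602366 -191.06991107] 6.003590106874512 1.6225169688748007
boss c [ 515.50294307 -210.70955456] 37.497830609472324 top [ 529.18638237 -219.06863631]
[313.79582827 266.52560766] [313.98618637 242.68729593] tcp ax [313.40404885 333.90663118]
```

apply_moves(motion="-1 0 0 0.02 0.021;-1 0 0 0.03 0.021;-1 0 0 0.038 0.021;-1 0 0 0.044 0.021;-1 0 0 0.048 0.021;-1 0 0 0.052 0.021;-1 0 0 0.056 0.021;-1 0 0 0.06 0.021")

```text
clock: 8.73
eef_pos: [512.7, -208.6, 240.1]
tcp_rot: [-3.141, -0.001, -0.651]
contact_force: [1.4, -0.3, -2.3]
opening: 0.503
```

```bash
python3 - <<'E'
from h import *
plan([])
f=grab_frame('wrist'); save(f,'w5'); np.savez('w5.npz',**f)
E
```

```text
now [ 512.7 -208.6  240.1] [-3.1413e+00 -1.1000e-03 -6.5110e-01] q6 1.833 F [ 1.4 -0.3 -2.3] op 0.503 t 8.7333
```

View pics/w5.png

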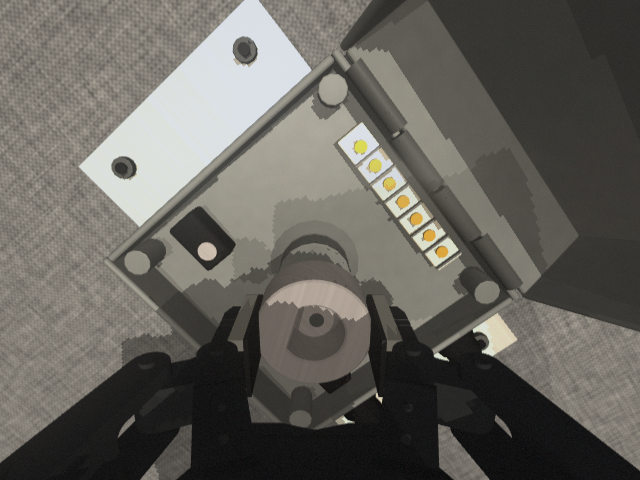

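apply_moves(motion="-1 0 0 0.008 0;-1 0 0 0.014 0;-1 0 0 0.02 0;-1 0 0 0.024 0;-1 0 0 0.028 0;-1 0 0 0.03 0;-1 0 0 0.031 0;-1 0 0 0.031 0")

```text
clock: 9.45
eef_pos: [512.7, -208.7, 209.0]
tcp_rot: [-3.141, -0.001, -0.652]
contact_force: [4.9, -3.2, -5.6]
opening: 0.503
```

apply_moves(motion="-1 0 0 0.001 0;-1 0 0 0.002 0;-1 0 0 0.003 0;-1 0 0 0.003 0")

```text
clock: 9.78
eef_pos: [512.7, -208.7, 208.2]
tcp_rot: [-3.141, -0.001, -0.651]
contact_force: [-4.1, 0.1, 23.8]
opening: 0.504
```

apply_moves(motion="1 0 0 0 0;1 0 0 0 0;1 0 0 0 0;1 0 0 0 0;1 0 0 0 0;1 0 0 -0.03 0;1 0 0 -0.07 0;1 0 0 -0.11 0;1 0 0 -0.15 0;1 0 0 -0.15 0;1 0 0 -0.15 0")

```text
clock: 10.7
eef_pos: [512.9, -208.7, 358.4]
tcp_rot: [-3.14, -0.005, -0.652]
contact_force: [-0.6, 0.1, -0.2]
opening: 1.0
```

```bash
python3 - <<'E'
from h import *
f=grab_frame('wrist'); save(f,'w6'); np.savez('w6.npz',**f)
print([(np.round(d['point'],1).tolist(),round(d['conf'],2)) for d in spotter.place_of('spacer_center','wrist')])
plan([(490,296,380,1.72)],base=[512.3,-208.4,356],yaw0=-0.65)
E
```

```text
[([511.6, -206.1, 37.7], 0.69), ([379.2, 32.9, 13.5], 0.53)]
now [ 511.8 -208.2  355.2] [ 3.1413e+00  1.3000e-03 -6.5160e-01] q6 1.833 F [-0.6  0.7  1.2] op 1.002 t 10.8
[-0.323 -0.388 -0.024] tw -0.7544 rows 12.1 19.0
```

View pics/w6.png

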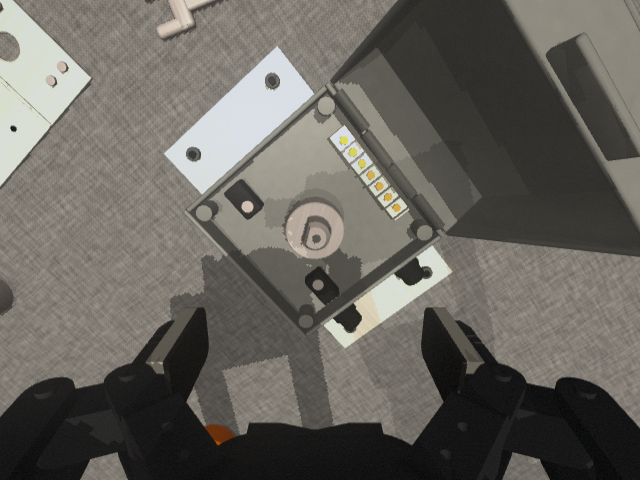

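```bash
python3 - <<'E'
from h import *
plan([(490,296,370,0.15)],base=[512.3,-208.4,356],yaw0=-0.65)
E
```

```text
now [ 511.8 -208.2  355.2] [ 3.1413e+00  1.3000e-03 -6.5160e-01] q6 1.833 F [-0.6  0.7  1.2] op 1.002 t 10.8
[-0.323 -0.388 -0.014] tw -0.2546 rows 12.1 6.4
```

apply_moves(motion="1 -0.323 -0.388 -0.014 -0.2546;1 -0.323 -0.388 -0.014 -0.2546;1 -0.323 -0.388 -0.014 -0.2546;1 -0.323 -0.388 -0.014 -0.2546;1 -0.323 -0.388 -0.014 -0.2546;1 -0.323 -0.388 -0.014 -0.2546;1 -0.323 -0.388 -0.014 -0.2546;1 -0.323 -0.388 -0.014 -0.2546;1 -0.323 -0.388 -0.014 -0.2546;1 -0.323 -0.388 -0.014 -0.2546;1 -0.323 -0.388 -0.014 -0.2546;1 -0.323 -0.388 -0.014 -0.2546;1 -0.323 -0.388 -0.014 -0.2546;1 -0.323 -0.388 -0.014 -0.2546;1 -0.323 -0.388 -0.014 -0.2546;1 -0.323 -0.388 -0.014 -0.2546")

```text
clock: 12.13
eef_pos: [490.6, 294.7, 368.7]
tcp_rot: [3.14, 0.002, 0.148]
contact_force: [0.6, -0.7, 0.6]
opening: 1.001
```

```bash
python3 - <<'E'
from h import *
f=grab_frame('wrist'); save(f,'w7'); np.savez('w7.npz',**f)
print([(np.round(d['point'],1).tolist(),round(d['conf'],2)) for d in spotter.place_of('cam_center','wrist')])
plan([])
E
```

```text
[([491.9, 294.0, 41.7], 0.87), ([346.5, 288.2, 6.0], 0.68)]
now [490.9 294.4 369.4] [3.1409e+00 1.2000e-03 1.4660e-01] q6 1.962 F [-0.3 -0.9  0.7] op 0.998 t 12.2333
```

View pics/w7.png

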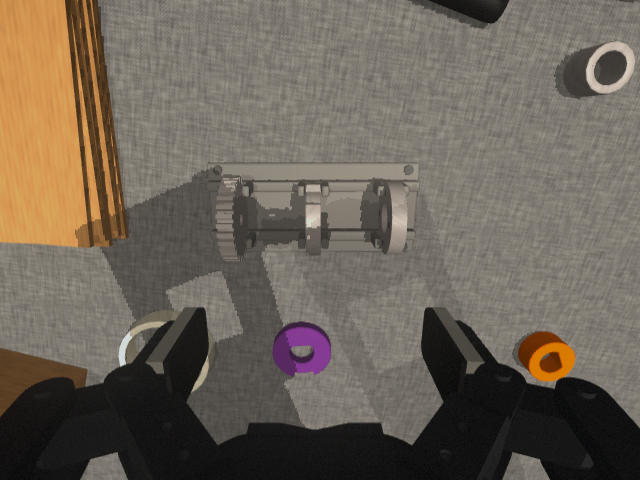

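```bash
python3 crop.py w7 200 150 430 270 3 w7c; python3 - <<'E'
from h import *
f=dict(np.load('w7.npz'))
for p in [(491,295.3,70),(491,295.3,40),(491-29.6,295.3-4.5,40),(491+29.6,295.3+4.5,40)]: print(pix(f,p))
# rack base edges at z~0..: corners
for u,v in [(208,163),(418,163)]: print(ray(f,u,v,8))
E
```

```text
[313.37823644 229.40805858]
[313.44692834 219.52407709]
[313.63723436 253.71140675]
[313.245026   183.25353598]
[519.85595553 392.65134034   8.        ]
[546.58171456 211.17013739   8.        ]
```

View pics/w7c.png

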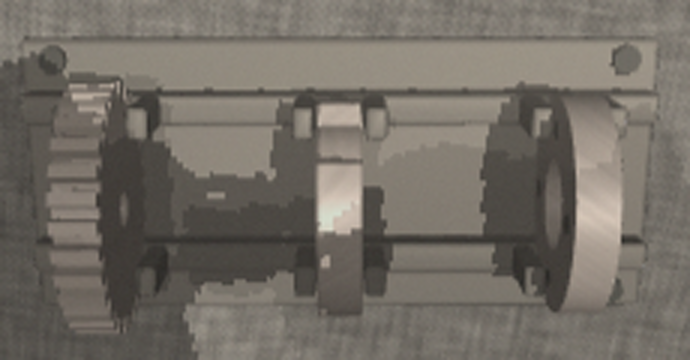

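```bash
python3 - <<'E'
from h import *
plan([(491,295.3,217,0.147)],base=[490,296,370],yaw0=0.15)
E
```

```text
now [490.9 294.4 369.4] [3.1409e+00 1.2000e-03 1.4660e-01] q6 1.962 F [-0.3 -0.9  0.7] op 0.998 t 12.2333
[0.0009 0.0008 0.153 ] tw 0.001 rows 3.7 0.0
```

apply_moves(motion="-0.4 0.0009 0.0008 0 0.001;-0.4 0.0009 0.0008 0.03 0.001;-0.4 0.0009 0.0008 0.06 0.001;-0.4 0.0009 0.0008 0.08 0.001;-0.4 0.0009 0.0008 0.1 0.001;-0.4 0.0009 0.0008 0.12 0.001;-0.4 0.0009 0.0008 0.135 0.001;-0.4 0.0009 0.0008 0.147 0.001;-0.4 0.0009 0.0008 0.153 0.001;-0.4 0.0009 0.0008 0.153 0.001;-1 0.0009 0.0008 0.153 0.001;-1 0.0009 0.0008 0.153 0.001;-1 0.0009 0.0008 0.153 0.001;-1 0.0009 0.0008 0.153 0.001;-1 0.0009 0.0008 0.153 0.001", squeeze=50)

```text
clock: 13.48
eef_pos: [492.1, 295.4, 217.7]
tcp_rot: [-3.141, -0.001, 0.145]
contact_force: [0.0, -0.8, 1.0]
opening: 0.128
```

```bash
python3 - <<'E'
from h import *
plan([(490,110,320,0.147),(490,110,212,.147),(490,110,206.5,.147)],base=[491,295.3,217],yaw0=0.147)
E
```

```text
now [492.1 295.4 217.7] [-3.1412e+00 -1.2000e-03  1.4530e-01] q6 1.964 F [ 0.  -0.8  1. ] op 0.128 t 13.4833
[-0.0281  0.1832 -0.103 ] tw 0.0 rows 5.1 0.0
[-0.0281  0.1832  0.005 ] tw 0.0 rows 4.4 0.0
[-0.0281  0.1832  0.0105] tw 0.0 rows 4.5 0.0
```

apply_moves(motion="-1 0 0 -0.03 0;-1 0 0 -0.07 0;-1 0 0 -0.103 0;-1 0 0 -0.103 0;-1 -0.0281 0.1832 -0.103 0;-1 -0.0281 0.1832 -0.103 0;-1 -0.0281 0.1832 -0.103 0;-1 -0.0281 0.1832 -0.103 0;-1 -0.0281 0.1832 -0.103 0;-1 -0.0281 0.1832 -0.103 0;-1 -0.0281 0.1832 -0.07 0;-1 -0.0281 0.1832 -0.04 0;-1 -0.0281 0.1832 -0.015 0;-1 -0.0281 0.1832 0 0;-1 -0.0281 0.1832 0.005 0;-1 -0.0281 0.1832 0.005 0;-1 -0.0281 0.1832 0.005 0")

```text
clock: 14.9
eef_pos: [490.7, 110.3, 212.1]
tcp_rot: [-3.142, -0.0, 0.145]
contact_force: [0.3, 0.0, -1.5]
opening: 0.131
```

```bash
python3 - <<'E'
from h import *
f=grab_frame('wrist'); save(f,'w8')
f=grab_frame('side'); save(f,'sd8')
plan([])
E
python3 crop.py sd8 230 170 430 370 3 sd8c
```

```text
now [490.9 110.2 212.8] [-3.1415e+00 -1.5000e-03  1.4540e-01] q6 1.643 F [-0.1 -0.  -2.6] op 0.131 t 15.0
```

View pics/w8.png

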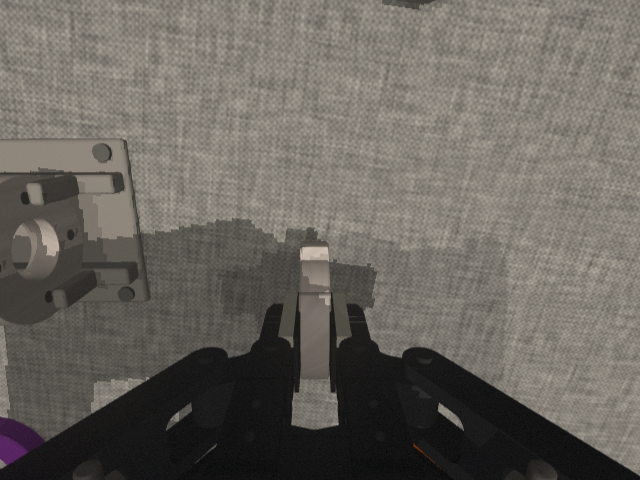

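View pics/sd8c.png

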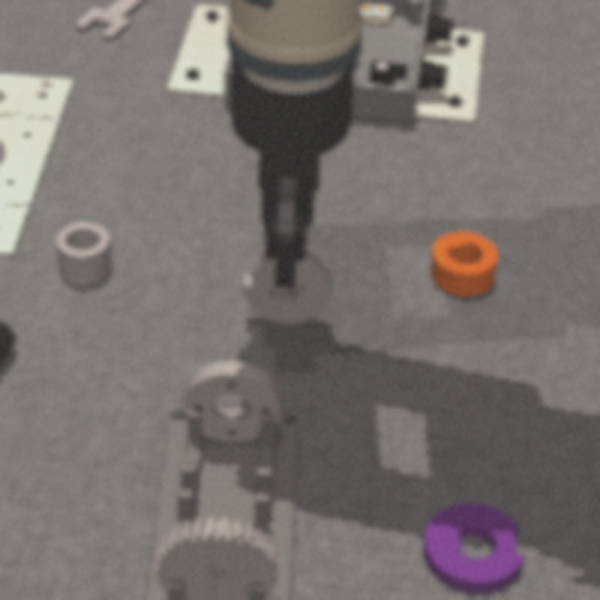

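apply_moves(motion="-1 0 0 0.003 0;-1 0 0 0.005 0;-1 0 0 0.006 0;-1 0 0 0.006 0")

```text
clock: 15.33
eef_pos: [491.6, 110.3, 209.1]
tcp_rot: [-3.141, -0.003, 0.145]
contact_force: [-7.8, 0.4, 36.0]
opening: 0.126
```

apply_moves(motion="-1 0 0 -0.0025 0;-1 0 0 -0.0025 0;-0.5 0 0 -0.0025 0;0 0 0 -0.0025 0;0.5 0 0 -0.0025 0;1 0 0 -0.0025 0;1 0 0 -0.0025 0;1 0 0 -0.0025 0;1 0 0 0.006 0;1 0 0 0.006 0")

```text
clock: 16.17
eef_pos: [490.1, 109.8, 198.8]
tcp_rot: [3.142, 0.001, 0.145]
contact_force: [0.3, 0.3, 0.1]
opening: 0.999
```

```bash
python3 - <<'E'
from h import *
f=grab_frame('wrist'); save(f,'w9')
plan([])
E
```

```text
now [490.1 109.8 199.1] [3.1415e+00 1.6000e-03 1.4520e-01] q6 1.643 F [ 0.3 -0.7 -1.3] op 1.003 t 16.2167
```

View pics/w9.png

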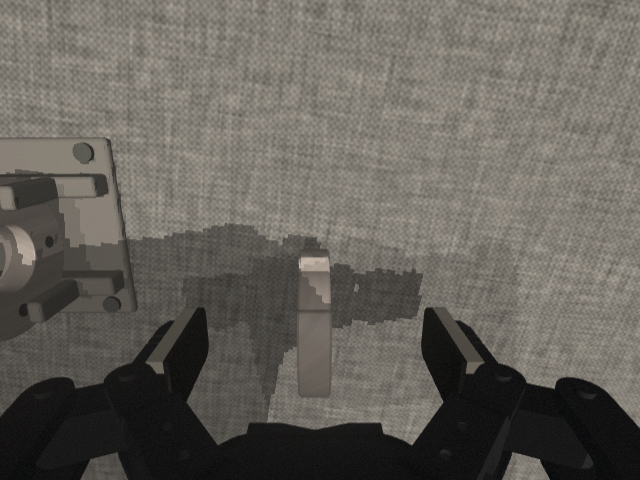

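apply_moves(motion="1 0 0.015 0 0;1 0 0.025 0 0;1 0 0.031 0 0;1 0 0.037 0 0;1 0 0.043 0 0;1 0 0.048 0 0;1 0 0.053 0 0;1 0 0.058 0 0;1 0 0.058 0 0;1 0 0.058 0 0;1 0 0.058 -0.03 0;1 0 0.058 -0.07 0;1 0 0.058 -0.1 0;1 0 0.058 -0.1 0;1 0 0.058 -0.1 0;1 0 0.058 -0.1 0")

```text
clock: 17.55
eef_pos: [498.5, 52.7, 299.8]
tcp_rot: [-3.142, 0.0, 0.145]
contact_force: [0.4, 0.0, 0.3]
opening: 0.999
```

```bash
python3 - <<'E'
from h import *
f=grab_frame('wrist'); save(f,'w10'); np.savez('w10.npz',**f)
plan([])
E
```

```text
now [498.3  52.6 299.1] [-3.1415e+00  1.5000e-03  1.4530e-01] q6 1.528 F [-0.6  0.3 -0.7] op 1.001 t 17.6
```

View pics/w10.png

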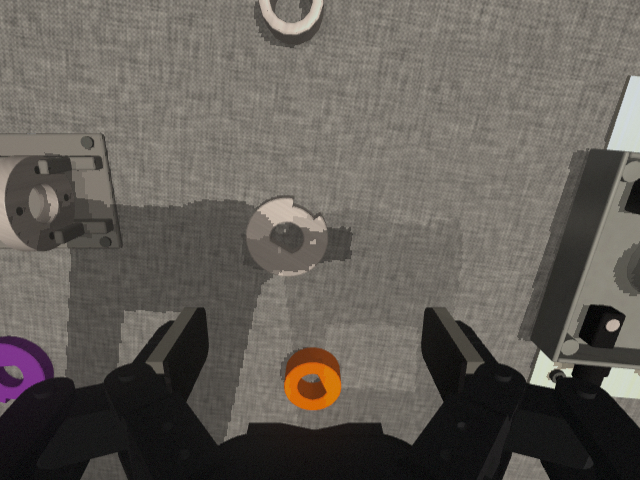

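Toppled flat. Measure.

```bash
python3 crop.py w10 235 185 340 290 6 w10c
```

```text
(no output)
```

View pics/w10c.png

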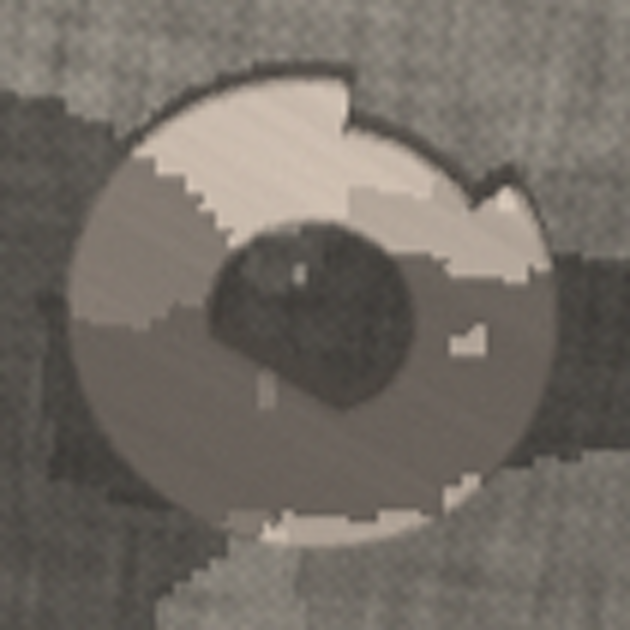

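```bash
python3 - <<'E'
from h import *
f=dict(np.load('w10.npz'))
P=lambda u,v,z=12:ray(f,u/6+235-.4,v/6+185-.4,z)[:2]
pts=np.array([P(*p) for p in [(68,300),(557,320),(312,547),(290,78),(140,148),(550,260),(140,480),(490,475),(200,105)]])
A=np.c_[2*pts,np.ones(len(pts))]; s=np.linalg.lstsq(A,(pts**2).sum(1),rcond=None)[0]
c=s[:2]; rad=np.sqrt(s[2]+c@c); print('c',c,'r',rad, np.linalg.norm(pts-c,axis=1).round(1))
a,b=P(212,338),P(342,410); n=np.array([-(b-a)[1],(b-a)[0]]); n/=np.linalg.norm(n)
if n@((a+b)/2-c)<0:n=-n
print('flat',n@((a+b)/2-c),np.arctan2(n[1],n[0]))
m=(P(350,105)+P(490,195))/2-c; print('notch',np.arctan2(*m[::-1]))
E
```

```text
c [493.34770543  72.46721798] r 29.44162126326201 [29.4 29.5 29.4 29.7 29.1 29.6 29.8 29.2 29.3]
flat 7.989688619417489 2.7505691838857254
notch -0.41537988525383424
```

```bash
python3 - <<'E'
from h import *
s=st()
plan([(493.3,72.5,230,2.25),(493.3,72.5,172,2.25)],base=[498.2,52.7,299],yaw0=0.147)
E
```

```text
now [498.3  52.6 299.1] [-3.1415e+00  1.5000e-03  1.4530e-01] q6 1.528 F [-0.6  0.3 -0.7] op 1.001 t 17.6
[-0.0019 -0.0203  0.069 ] tw -0.6694 rows 1.7 16.8
[-0.0019 -0.0203  0.127 ] tw -0.6694 rows 3.1 16.8
```

apply_moves(motion="1 -0.002 -0.02 0.04 -0.67;1 -0.002 -0.02 0.04 -0.67;1 -0.002 -0.02 0.04 -0.67;1 -0.002 -0.02 0.04 -0.67;1 -0.002 -0.02 0.04 -0.67;1 -0.002 -0.02 0.04 -0.67;1 -0.002 -0.02 0.04 -0.67;1 -0.002 -0.02 0.04 -0.67;1 -0.002 -0.02 0.04 -0.67;1 -0.002 -0.02 0.04 -0.67;1 -0.002 -0.02 0.04 -0.67;1 -0.002 -0.02 0.04 -0.67;1 -0.002 -0.02 0.04 -0.67;1 -0.002 -0.02 0.04 -0.67;1 -0.002 -0.02 0.04 -0.67;1 -0.002 -0.02 0.04 -0.67;1 -0.002 -0.02 0.04 -0.67;1 -0.002 -0.02 0.04 -0.67;1 -0.002 -0.02 0.04 -0.67;1 -0.002 -0.02 0.04 -0.67")

```text
clock: 19.27
eef_pos: [493.7, 72.0, 259.2]
tcp_rot: [-3.14, -0.001, 2.246]
contact_force: [0.7, 0.5, -0.1]
opening: 1.003
```

```bash
python3 - <<'E'
from h import *
f=grab_frame('wrist'); save(f,'w11'); np.savez('w11.npz',**f)
plan([(493.3,72.5,172,2.25)])
E
python3 crop.py w11 240 220 390 370 5 w11c
```

```text
now [493.8  72.  259.4] [-3.1406e+00 -6.0000e-04  2.2471e+00] q6 -0.534 F [-0.4 -0.4 -0.4] op 1.0 t 19.3167
[ 0.0007 -0.0001  0.0874] tw -0.0009 rows 2.1 0.0
```

View pics/w11c.png

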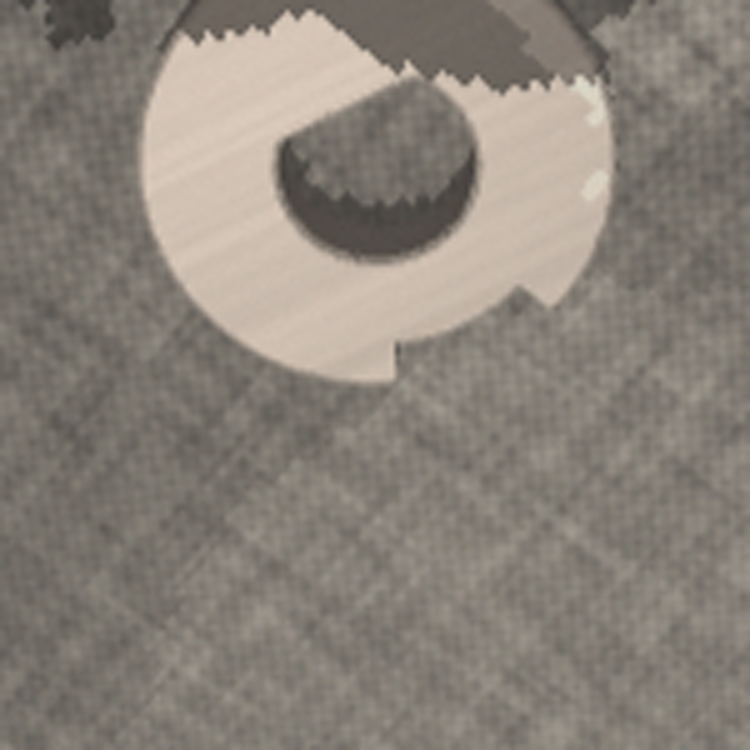

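```bash
python3 crop.py w11 230 170 390 310 5 w11d; python3 - <<'E'
from h import *
f=dict(np.load('w11.npz'))
P=lambda u,v,z=12:ray(f,u/5+240-.4,v/5+220-.4,z)[:2]
pts=np.array([P(*p) for p in [(143,150),(612,150),(350,383),(200,310),(560,300),(250,350),(160,245),(603,210)]])
A=np.c_[2*pts,np.ones(len(pts))]; s=np.linalg.lstsq(A,(pts**2).sum(1),rcond=None)[0]
c=s[:2]; rad=np.sqrt(s[2]+c@c); print('c',c,'r',rad, np.linalg.norm(pts-c,axis=1).round(1))
a,b=P(285,137),P(410,68); n=np.array([-(b-a)[1],(b-a)[0]]); n/=np.linalg.norm(n)
if n@((a+b)/2-c)<0:n=-n
print('flat',n@((a+b)/2-c),np.arctan2(n[1],n[0]))
m=(P(395,365)+P(540,295))/2-c; print('notch',np.arctan2(*m[::-1])+np.pi)
E
```

```text
c [492.48933274  72.4417395 ] r 28.84691956107136 [28.8 29.1 28.8 29.  28.8 28.9 28.7 28.6]
flat 9.527737901197137 2.7683245040368516
notch 2.7407360539229217
```

apply_moves(motion="1 0 0 0.03 0;1 0 0 0.06 0;1 0 0 0.078 0;1 0 0 0.084 0;1 0 0 0.0885 0;1 0 0 0.0885 0;1 0 0 0.0885 0;-1 0 0 0.0885 0;-1 0 0 0.0885 0;-1 0 0 0.0885 0;-1 0 0 0.0885 0;-1 0 0 0.0885 0;-1 0 0 0.0885 0", squeeze=60)

```text
clock: 20.4
eef_pos: [494.4, 72.0, 173.2]
tcp_rot: [3.14, 0.001, 2.25]
contact_force: [-3.9, -0.6, 17.0]
opening: 0.668
```

```bash
python3 - <<'E'
from h import *
f=grab_frame('wrist'); save(f,'w12'); np.savez('w12.npz',**f)
plan([])
E
```

```text
now [494.4  72.  173.1] [3.1403e+00 8.0000e-04 2.2498e+00] q6 -0.537 F [-4.4 -1.  16.6] op 0.671 t 20.45
```

View pics/w12.png

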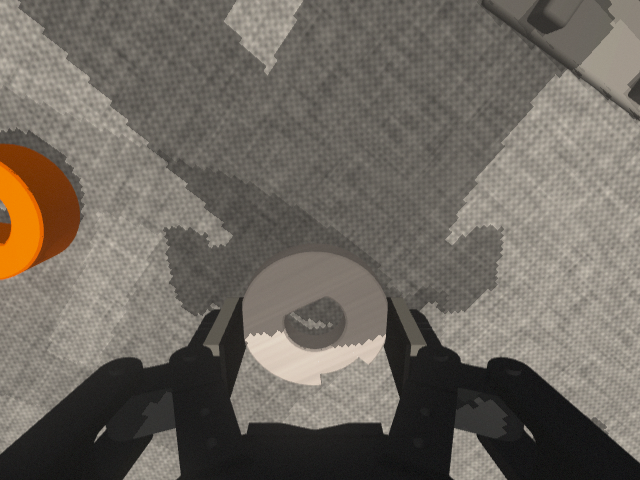

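```bash
python3 - <<'E'
from h import *
plan([(511.4,-208.7,300,0.143)],base=[493.4,72.4,171.5],yaw0=2.252)
E
```

```text
now [494.4  72.  173.1] [3.1403e+00 8.0000e-04 2.2498e+00] q6 -0.537 F [-4.4 -1.  16.6] op 0.671 t 20.45
[-0.2297 -0.163  -0.1285] tw 0.6713 rows 7.4 16.9
```

apply_moves(motion="-1 0 0 -0.04 0;-1 0 0 -0.08 0;-1 0 0 -0.1285 0;-1 -0.2297 -0.163 -0.1285 0.6713;-1 -0.2297 -0.163 -0.1285 0.6713;-1 -0.2297 -0.163 -0.1285 0.6713;-1 -0.2297 -0.163 -0.1285 0.6713;-1 -0.2297 -0.163 -0.1285 0.6713;-1 -0.2297 -0.163 -0.1285 0.6713;-1 -0.2297 -0.163 -0.1285 0.6713;-1 -0.2297 -0.163 -0.1285 0.6713;-1 -0.2297 -0.163 -0.1285 0.6713;-1 -0.2297 -0.163 -0.1285 0.6713;-1 -0.2297 -0.163 -0.1285 0.6713;-1 -0.2297 -0.163 -0.1285 0.6713;-1 -0.2297 -0.163 -0.1285 0.6713;-1 -0.2297 -0.163 -0.1285 0.6713;-1 -0.2297 -0.163 -0.1285 0.6713;-1 -0.2297 -0.163 -0.1285 0.6713;-1 -0.2297 -0.163 -0.1285 0.6713")

```text
clock: 22.12
eef_pos: [511.2, -209.0, 300.3]
tcp_rot: [3.142, -0.0, 0.134]
contact_force: [0.6, -0.7, -2.1]
opening: 0.666
```

```bash
python3 - <<'E'
from h import *
f=grab_frame('wrist'); save(f,'w13'); np.savez('w13.npz',**f)
plan([(511.4,-208.7,300,0.143)])
E
python3 crop.py w13 230 180 400 390 4 w13c
```

```text
now [ 511.2 -209.   300.3] [ 3.1415e+00 -1.0000e-04  1.2760e-01] q6 1.052 F [ 0.2 -1.1 -2.3] op 0.665 t 22.1667
[ 0.0002 -0.0003  0.0003] tw -0.0049 rows 0.0 0.1
```

View pics/w13c.png

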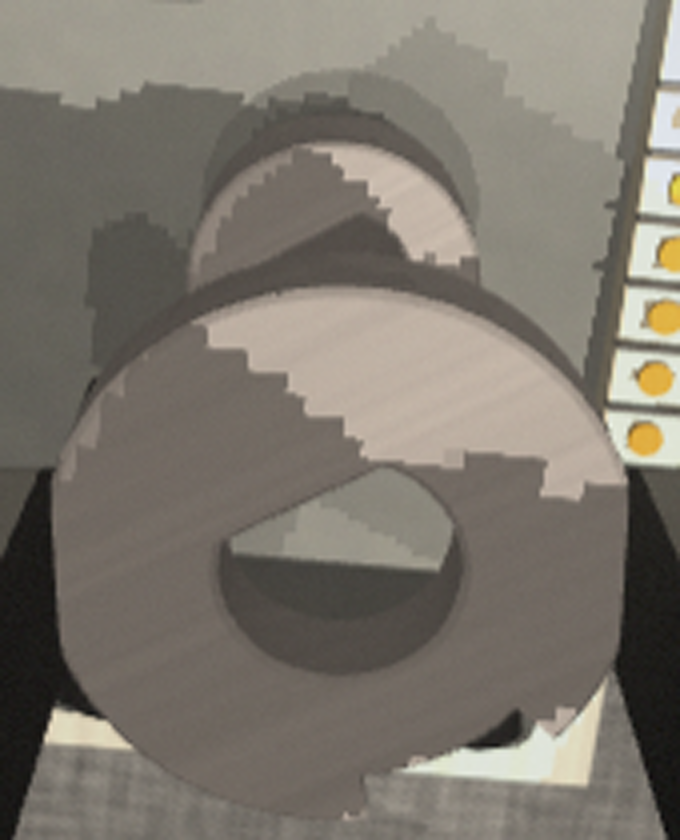

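```bash
python3 - <<'E'
from h import *
f=dict(np.load('w13.npz'))
P=lambda u,v,z:ray(f,u/4+230-.4,v/4+180-.4,z)[:2]
def ang(a,b,z):
    d=P(*b,z)-P(*a,z); n=np.arctan2(d[1],d[0]); return n+np.pi/2, n-np.pi/2
zt=300.3-173.2+12
print('cam flat',ang((225,537),(377,466),zt),'spacer',ang((270,257),(362,214),52), ang((258,265),(362,214),52))
def fit(L,z):
    pts=np.array([P(*p,z) for p in L]);A=np.c_[2*pts,np.ones(len(pts))]; s=np.linalg.lstsq(A,(pts**2).sum(1),rcond=None)[0]; return s[:2],np.sqrt(s[2]+s[:2]@s[:2])
for dz in (-3,0,3): print(dz,'cam',fit([(53,500),(628,490),(340,287),(340,818),(110,390),(570,370),(70,650),(150,752)],zt+dz), 'bore',fit([(220,570),(462,560),(340,675),(240,620),(440,625),(450,520)],zt+dz))
print('spacer',fit([(190,258),(478,258),(335,143),(220,208),(440,195)],52))
print(pix(f,[512.3,-208.4,52]))
E
```

```text
cam flat (np.float64(0.6093586929695354), np.float64(-2.5322339606202577)) spacer (np.float64(0.5870158558066129), np.float64(-2.5545767977831804)) (np.float64(0.6062566620796447), np.float64(-2.5353359915101485))
-3 cam (array([ 511.84653736, -209.3490472 ]), np.float64(29.81802617076663)) bore (array([ 511.6321508 , -209.03049216]), np.float64(12.079540522953685))
0 cam (array([ 513.54193133, -209.11108236]), np.float64(29.140132700376537)) bore (array([ 513.33241871, -208.79976946]), np.float64(11.80492000985509))
3 cam (array([ 515.23732531, -208.87311751]), np.float64(28.462239229980256)) bore (array([ 515.03268662, -208.56904676]), np.float64(11.530299496783297))
spacer (array([ 512.35130756, -207.94534665]), np.float64(22.32256954643194))
[313.98022942 251.64254537]
```

apply_moves(motion="-1 0 -0.0007 0.02 0;-1 0 -0.0007 0.035 0;-1 0 -0.0007 0.045 0;-1 0 -0.0007 0.049 0;-1 0 -0.0007 0.049 0")

```text
clock: 22.58
eef_pos: [511.0, -208.3, 250.2]
tcp_rot: [-3.141, 0.001, 0.142]
contact_force: [-0.7, 0.3, -2.5]
opening: 0.663
```

```bash
python3 - <<'E'
from h import *
f=grab_frame('wrist'); save(f,'w14'); np.savez('w14.npz',**f)
plan([])
E
python3 crop.py w14 230 200 400 390 4 w14c
```

```text
now [ 511.4 -208.4  250.9] [-3.1413e+00  5.0000e-04  1.4190e-01] q6 1.039 F [ 0.9  0.2 -3. ] op 0.665 t 22.6333
```

View pics/w14c.png

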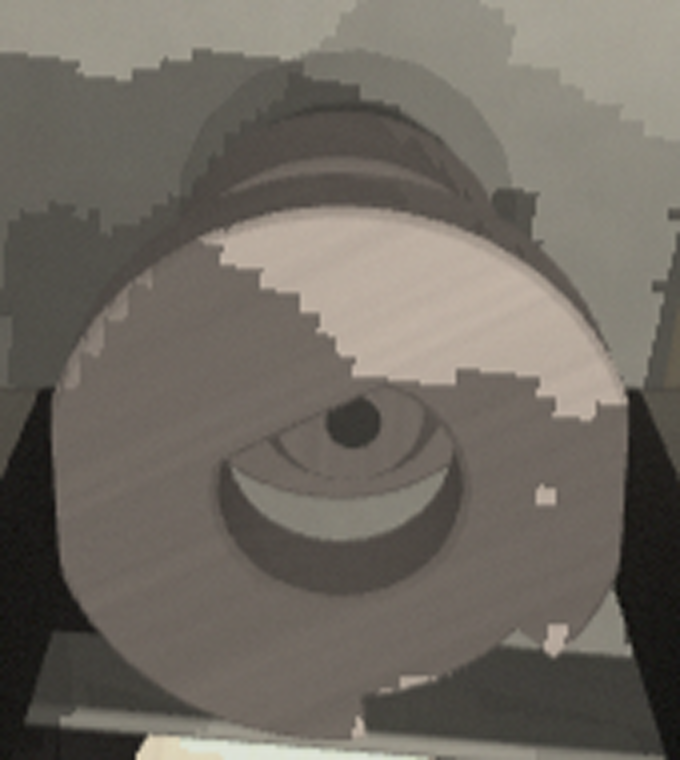

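```bash
python3 - <<'E'
from h import *
f=dict(np.load('w14.npz'))
P=lambda u,v,z:ray(f,u/4+230-.4,v/4+200-.4,z)[:2]
def fit(L,z):
    pts=np.array([P(*p,z) for p in L]);A=np.c_[2*pts,np.ones(len(pts))]; s=np.linalg.lstsq(A,(pts**2).sum(1),rcond=None)[0]; return s[:2],np.sqrt(s[2]+s[:2]@s[:2])
zt=250.9-173.2+12
for dz in (-3,0): 
  print('cam',fit([(53,420),(628,410),(340,207),(110,310),(570,290),(70,570),(150,672),(300,738)],zt+dz),'bore',fit([(220,490),(462,480),(340,595),(240,540),(440,545),(450,440)],zt+dz))
  print('shaft',P(354,423,74+dz))
E
```

```text
cam (array([ 511.61243381, -208.50190178]), np.float64(29.756203181459476)) bore (array([ 511.52692767, -208.12635667]), np.float64(12.022141230662175))
shaft [ 510.91395128 -209.61469695]
cam (array([ 513.31562556, -208.25143449]), np.float64(29.075737578628726)) bore (array([ 513.23207478, -207.88447735]), np.float64(11.747218602600947))
shaft [ 512.44936391 -209.36827324]
```

apply_moves(motion="-1 -0.0008 0.001 0 0;-1 -0.0008 0.001 0.003 0;-1 -0.0008 0.001 0.006 0;-1 -0.0008 0.001 0.009 0;-1 -0.0008 0.001 0.012 0;-1 -0.0008 0.001 0.014 0;-1 -0.0008 0.001 0.014 0")

```text
clock: 23.22
eef_pos: [511.1, -209.4, 236.7]
tcp_rot: [3.141, -0.001, 0.141]
contact_force: [3.4, 0.8, -3.8]
opening: 0.662
```

apply_moves(motion="-1 0 0 0.003 0;-1 0 0 0.006 0;-1 0 0 0.008 0;-1 0 0 0.01 0;-1 0 0 0.012 0;-1 0 0 0.013 0;-1 0 0 0.013 0")

```text
clock: 23.8
eef_pos: [511.2, -209.5, 225.2]
tcp_rot: [3.141, -0.001, 0.141]
contact_force: [1.2, 4.2, 16.4]
opening: 0.663
```

apply_moves(motion="-1 0 0 0.001 0;-1 0 0 0.001 0;0.2 0 0 0.001 0;1 0 0 0.001 0;1 0 0 0 0;1 0 0 0 0;1 0 0 0 0;1 0 0 -0.03 0;1 0 0 -0.07 0;1 0 0 -0.11 0;1 0 0 -0.14 0;1 0 0 -0.14 0;1 0 0 -0.14 0")

```text
clock: 24.88
eef_pos: [511.0, -209.8, 365.6]
tcp_rot: [3.14, -0.003, 0.141]
contact_force: [0.1, -0.7, -0.7]
opening: 1.0
```

```bash
python3 - <<'E'
from h import *
f=grab_frame('wrist'); save(f,'w15'); np.savez('w15.npz',**f)
f=grab_frame('side'); save(f,'sd15'); np.savez('sd15.npz',**f)
f=grab_frame('scene'); save(f,'sc15'); np.savez('sc15.npz',**f)
for c in ('scene','side','wrist'):
  print([(np.round(d['point'],1).tolist(),round(d['conf'],2)) for d in spotter.place_of('cam_center',c)],[(np.round(d['point'],1).tolist(),round(d['conf'],2)) for d in spotter.place_of('unit_hinge',c)],[(np.round(d['point'],1).tolist(),round(d['conf'],2)) for d in spotter.boxes_of('cover',c)])
plan([])
E
python3 crop.py sd15 250 60 450 240 4 sd15c;python3 crop.py sc15 150 50 350 230 4 sc15c
```

```text
[([341.6, 281.6, 6.6], 0.73), ([513.5, -206.4, 58.4], 0.68)] [([521.3, -283.5, 36.9], 0.55)] [([528.8, -337.9, 78.8], 0.76)]
[([342.8, 288.9, 4.4], 0.95), ([514.0, -210.1, 62.1], 0.69), ([482.8, 363.8, 44.4], 0.47), ([502.4, 230.4, 35.5], 0.24)] [([515.3, -208.5, 59.1], 0.64), ([513.7, -284.9, 38.7], 0.61), ([492.7, 296.9, -0.2], 0.21)] [([511.0, -345.9, 87.7], 0.58), ([508.4, -284.3, 33.0], 0.44)]
[([510.6, -212.6, 58.2], 0.85)] [([516.7, -285.5, 34.7], 0.84), ([511.8, -207.3, 32.2], 0.7)] [([528.8, -343.5, 101.5], 0.89)]
now [ 510.7 -209.5  363.7] [-3.1414e+00  4.0000e-04  1.4110e-01] q6 1.038 F [-0.4 -0.5  0.4] op 1.004 t 25.4833
```

View pics/w15.png

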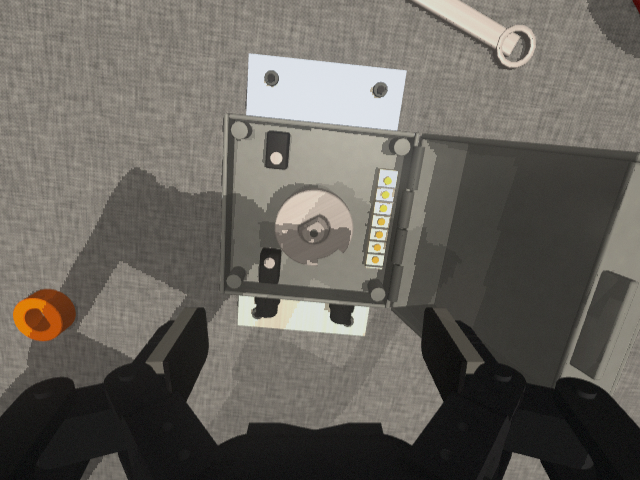

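View pics/sd15c.png

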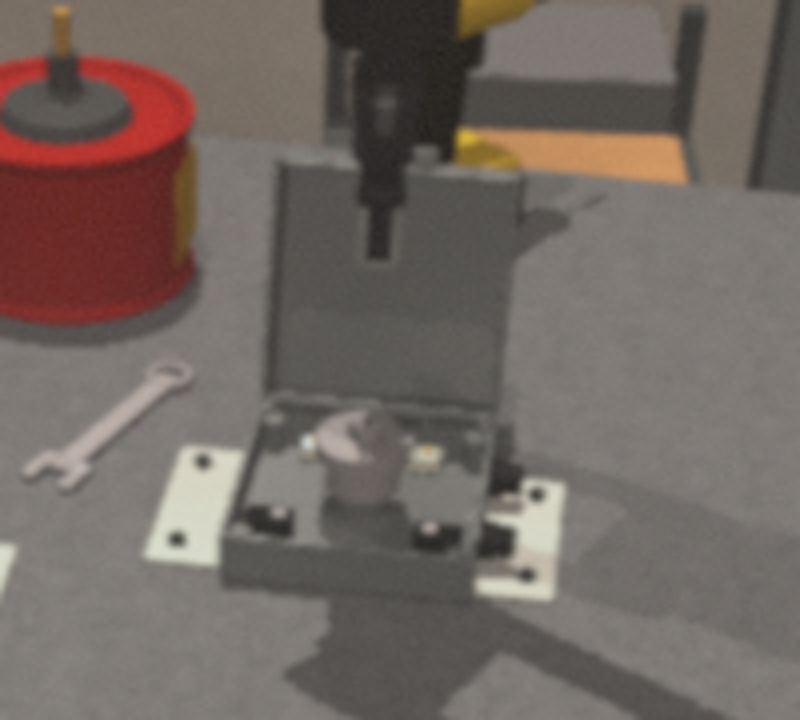

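View pics/sc15c.png

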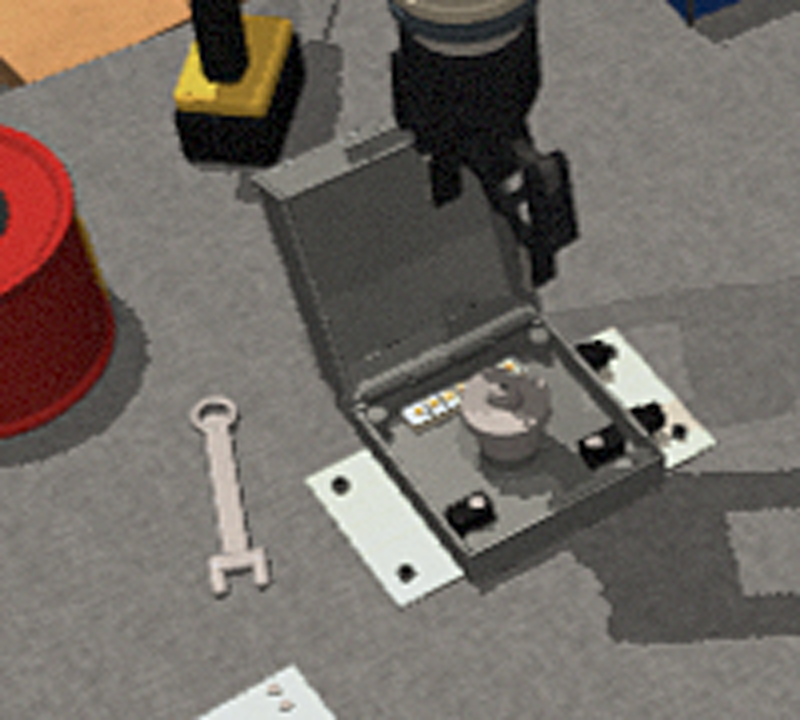

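```bash
python3 - <<'E'
from h import *
f=dict(np.load('scene0.npz'))
print('drill base',ray(f,209,88,0),ray(f,194,85,0),ray(f,222,82,0),'pot',ray(f,145,157,0),ray(f,178,135,0))
# cover corners: rim free edge guess
psi=0.05; H=np.array([517,-284.8,35]); ex=np.array([np.cos(psi),np.sin(psi),0]); ey=np.array([-np.sin(psi),np.cos(psi),0]); ez=np.array([0,0,1])
def cov(x,y,z,th): return H+ex*x+ey*(y*np.cos(th)-z*np.sin(th))+ez*(y*np.sin(th)+z*np.cos(th))
for cam in ('scene0','side0'):
  f=dict(np.load(cam+'.npz'))
  for th in (1.8,1.9,2.0):
    print(cam,th,[np.round(pix(f,cov(x,154,z,th))).astype(int).tolist() for x in (-77,77) for z in (0,49)],np.round(pix(f,cov(0,167,49,th))))
E
python3 crop.py scene0 200 60 330 200 5 sc0c; python3 crop.py side0 290 80 400 220 5 sd0c
```

```text
drill base [ 544.44283224 -588.9676536     0.        ] [ 578.04375206 -625.46387374    0.        ] [ 498.84204253 -592.37901428    0.        ] pot [ 813.11628244 -429.08473595    0.        ] [ 702.50487484 -457.7356127     0.        ]
scene0 1.8 [[276, 78], [266, 71], [223, 102], [215, 94]] [240.  78.]
scene0 1.9 [[273, 76], [264, 71], [220, 100], [213, 94]] [237.  78.]
scene0 2.0 [[270, 75], [262, 72], [218, 98], [211, 94]] [235.  78.]
side0 1.8 [[379, 104], [379, 100], [316, 99], [319, 95]] [349.  92.]
side0 1.9 [[379, 103], [379, 101], [317, 98], [320, 96]] [350.  93.]
side0 2.0 [[379, 103], [379, 103], [318, 98], [320, 98]] [350.  95.]
```

View pics/sc0c.png

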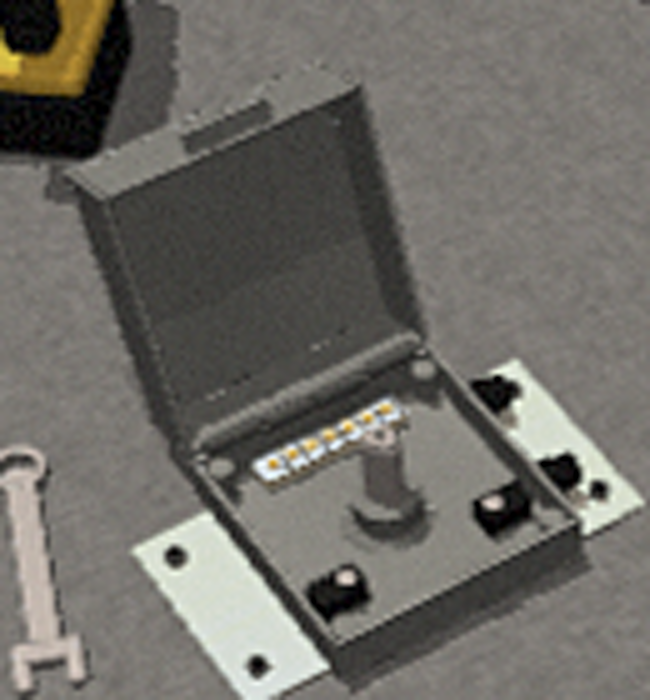

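View pics/sd0c.png

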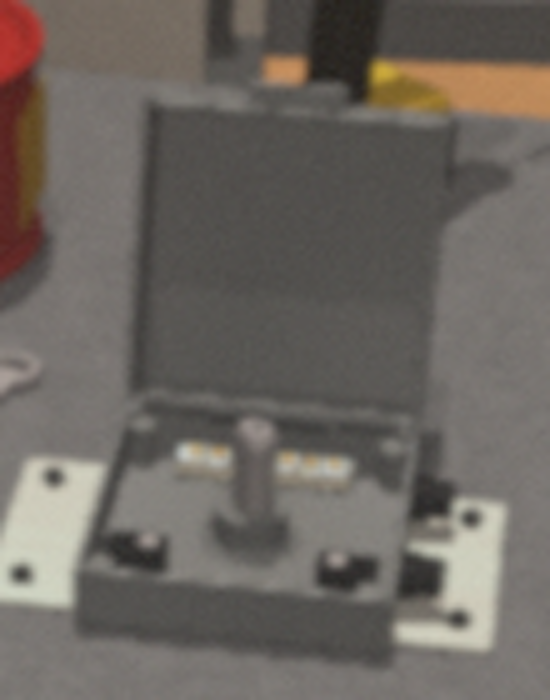

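```bash
cat > cov.py <<'E'
from h import *
psi=0.05; H=np.array([517,-284.8,0]); ex=np.array([np.cos(psi),np.sin(psi),0]); ey=np.array([-np.sin(psi),np.cos(psi),0])
X=-45
def tcp(u,ztip): p=H+ex*X+ey*u; return (p[0],p[1],ztip+173,1.62)
def path():
    out=[]
    for th in np.r_[np.linspace(1.95,1.55,5),np.linspace(1.4,0,12)]:
        if th>=1.5:
            u=154*np.cos(th)-49*np.sin(th); z=35+154*np.sin(th)+49*np.cos(th)-35
        else:
            s=125; u=s*np.cos(th)-49*np.sin(th); z=35+s*np.sin(th)+49*np.cos(th)
        # finger front at u, minus 11
        out.append((th,u-11,z))
    return out
E
python3 - <<'E'
from cov import *
plan([tcp(-140,237),tcp(-140,135)],base=[510.8,-209.5,363.8],yaw0=0.143)
b=tcp(-140,135); print(b)
for th,u,z in path(): print(round(th,2),round(u),round(z),end=' ');plan([tcp(u,z)],base=b[:3],yaw0=1.62) if 0 else print()
E
```

```text
now [ 510.7 -209.5  363.7] [-3.1414e+00  4.0000e-04  1.4110e-01] q6 1.038 F [-0.4 -0.5  0.4] op 1.004 t 25.4833
[-0.0624  0.2106 -0.0462] tw -0.4701 rows 5.4 11.8
[-0.0624  0.2106  0.0558] tw -0.4701 rows 5.4 11.8
(np.float64(479.0533219801215), np.float64(-426.8740990724758), 308, 1.62)
1.95 -114 125 
1.85 -101 135 
1.75 -87 143 
1.65 -72 150 
1.55 -57 155 
1.4 -38 167 
1.27 -21 169 
1.15 -4 169 
1.02 13 167 
0.89 29 163 
0.76 45 157 
0.64 60 149 
0.51 74 139 
0.38 87 127 
0.25 98 114 
0.13 107 99 
0.0 114 84
```

Approach: rise first, then over and behind.

apply_moves(motion="-1 0 0 -0.04 -0.2;-1 0 0 -0.06 -0.47;-1 0 0 -0.06 -0.47;-1 0 0 -0.06 -0.47;-1 0 0 -0.06 -0.47;-1 -0.0624 0.2106 -0.06 -0.47;-1 -0.0624 0.2106 -0.06 -0.47;-1 -0.0624 0.2106 -0.06 -0.47;-1 -0.0624 0.2106 -0.06 -0.47;-1 -0.0624 0.2106 -0.06 -0.47;-1 -0.0624 0.2106 -0.06 -0.47;-1 -0.0624 0.2106 -0.06 -0.47;-1 -0.0624 0.2106 -0.06 -0.47;-1 -0.0624 0.2106 -0.03 -0.47;-1 -0.0624 0.2106 0 -0.47;-1 -0.0624 0.2106 0.03 -0.47;-1 -0.0624 0.2106 0.056 -0.47;-1 -0.0624 0.2106 0.056 -0.47;-1 -0.0624 0.2106 0.056 -0.47")

```text
clock: 27.07
eef_pos: [478.5, -425.9, 307.2]
tcp_rot: [-3.14, -0.002, 1.615]
contact_force: [0.2, -0.6, 0.6]
opening: 0.001
```

```bash
python3 - <<'E'
from cov import *
f=grab_frame('wrist'); save(f,'w16')
f=grab_frame('scene'); save(f,'sc16')
plan([])
b=tcp(-140,135)
import io,contextlib
for th,u,z in path():
    p=tcp(u,z); d=np.array(p[:3])-b[:3]; y0=1.62
    R=np.array([[np.cos(y0),np.sin(y0),0],[np.sin(y0),-np.cos(y0),0],[0,0,-1]]); print(round(th,2),np.round(R.T@d/1000,3))
E
python3 crop.py sc16 150 20 350 210 4 sc16c
```

```text
now [ 479.3 -426.9  309.8] [3.1400e+00 1.5000e-03 1.6164e+00] q6 -0.776 F [-0.3  0.  -0.4] op 0.002 t 27.1667
1.95 [ 0.026 -0.     0.01 ]
1.85 [ 0.039 -0.     0.   ]
1.75 [ 0.053 -0.    -0.008]
1.65 [ 0.068 -0.    -0.015]
1.55 [ 0.083 -0.    -0.02 ]
1.4 [ 0.102 -0.    -0.032]
1.27 [ 0.119 -0.    -0.034]
1.15 [ 0.136 -0.    -0.034]
1.02 [ 0.153 -0.    -0.032]
0.89 [ 0.169 -0.    -0.028]
0.76 [ 0.185 -0.    -0.022]
0.64 [ 0.2   -0.    -0.014]
0.51 [ 0.214 -0.    -0.004]
0.38 [ 0.227 -0.     0.008]
0.25 [ 0.238 -0.     0.021]
0.13 [ 0.247 -0.     0.036]
0.0 [ 0.254 -0.     0.051]
```

View pics/w16.png

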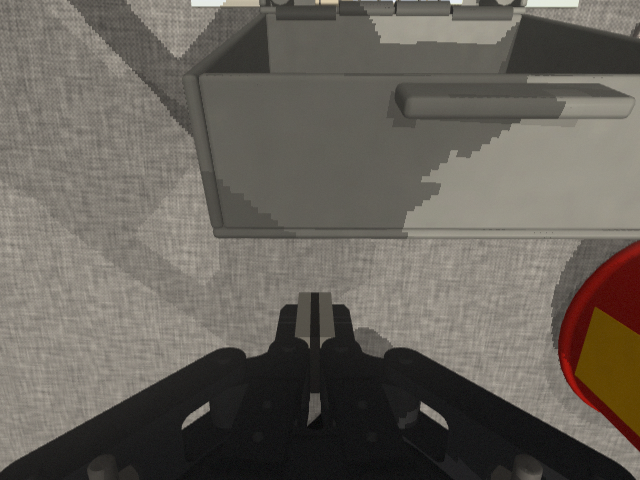

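View pics/sc16c.png

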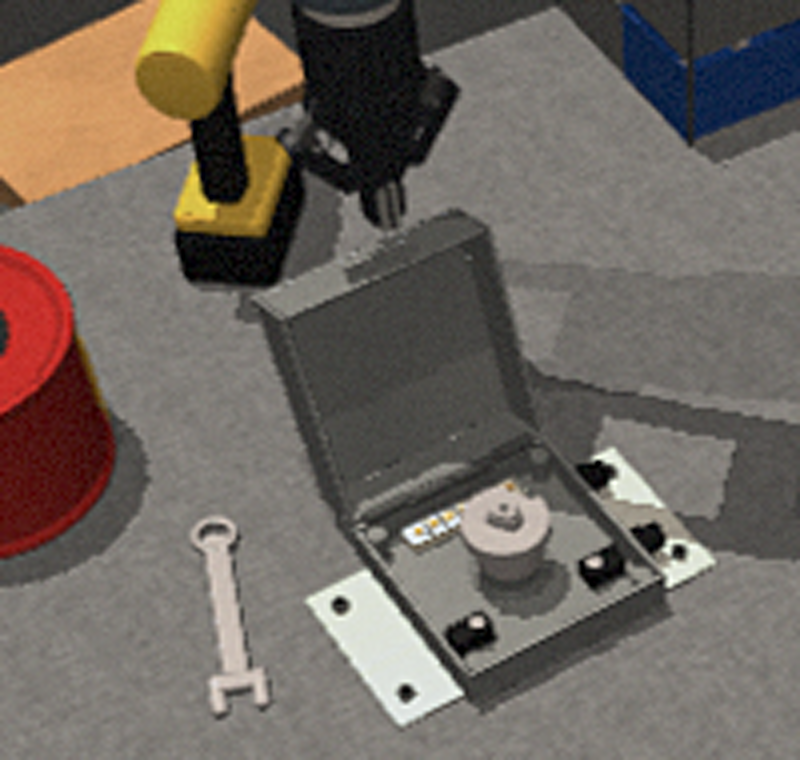

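apply_moves(motion="-1 0.014 0 0.005 0;-1 0.026 0 0.01 0;-1 0.039 0 0 0;-1 0.053 0 -0.008 0;-1 0.068 0 -0.015 0;-1 0.083 0 -0.02 0;-1 0.094 0 -0.028 0;-1 0.102 0 -0.032 0;-1 0.119 0 -0.034 0;-1 0.136 0 -0.034 0;-1 0.153 0 -0.032 0")

```text
clock: 28.08
eef_pos: [471.8, -273.1, 341.5]
tcp_rot: [3.139, 0.001, 1.617]
contact_force: [0.4, -2.5, 3.5]
opening: -0.002
```

```bash
python3 - <<'E'
from h import *
f=grab_frame('scene'); save(f,'sc17')
f=grab_frame('side'); save(f,'sd17')
plan([])
E
python3 crop.py sc17 150 20 350 210 4 sc17c
```

```text
now [ 471.1 -271.6  340.2] [-3.1412e+00 -1.5000e-03  1.6190e+00] q6 -0.575 F [-1.2  0.8  0.1] op -0.004 t 28.1833
```

View pics/sc17c.png

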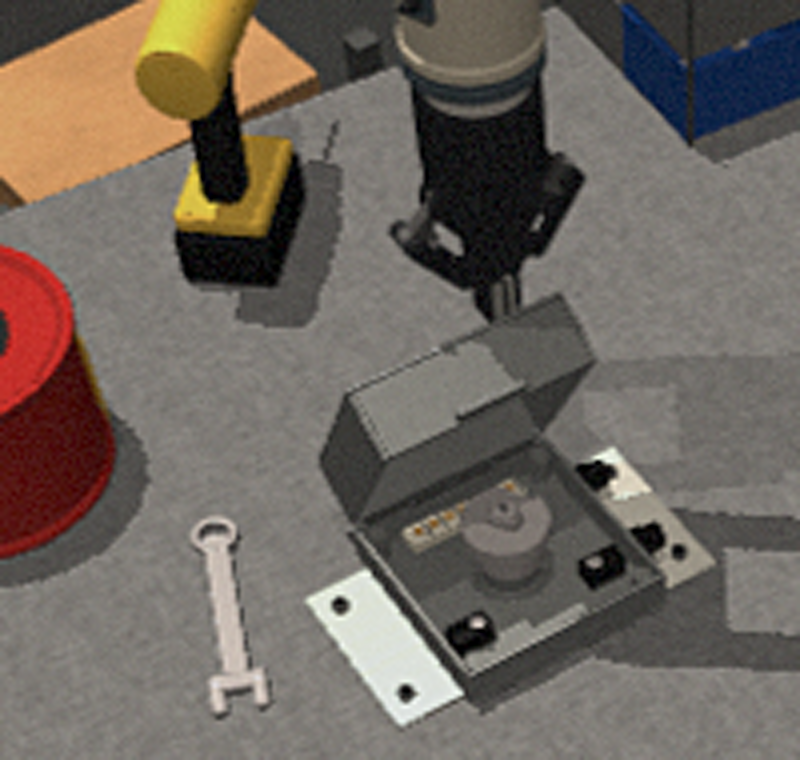

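apply_moves(motion="-1 0.016 0 0.004 0;-1 0.032 0 0.01 0;-1 0.047 0 0.018 0;-1 0.061 0 0.028 0;-1 0.074 0 0.04 0;-1 0.085 0 0.053 0;-1 0.09 0 0.061 0;-1 0.094 0 0.068 0;-1 0.098 0 0.075 0;-1 0.101 0 0.08 0;-1 0.101 0 0.083 0;-1 0.101 0 0.084 0;-1 0.101 0 0.084 0")

```text
clock: 29.27
eef_pos: [466.5, -172.8, 257.3]
tcp_rot: [-3.141, -0.001, 1.617]
contact_force: [-5.9, 7.6, 23.7]
opening: 0.003
```

```bash
python3 - <<'E'
from h import *
f=grab_frame('scene'); save(f,'sc18')
plan([])
E
python3 crop.py sc18 150 20 350 210 4 sc18c
```

```text
now [ 466.5 -172.8  257.3] [-3.1408e+00 -1.3000e-03  1.6168e+00] q6 -0.405 F [-5.7  8.  23.3] op 0.001 t 29.3167
```

View pics/sc18c.png

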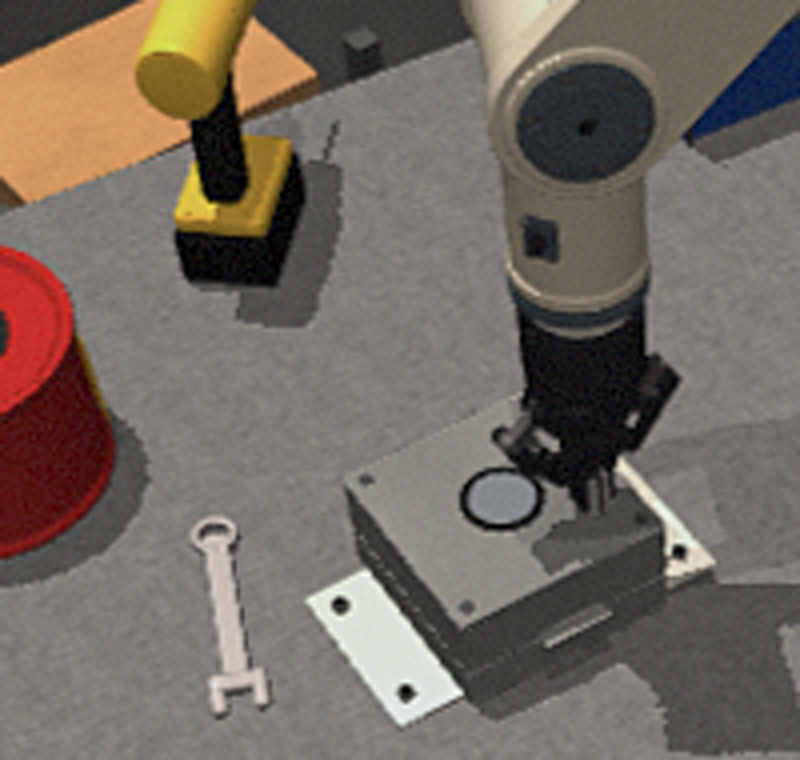

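apply_moves(motion="-1 0 0 0.001 0;-1 0 0 0.001 0;-1 0 0 -0.01 0;-1 0 0 -0.05 0;-1 0 0 -0.09 0;-1 0.1 0 -0.13 0;-1 0.1 0 -0.13 0;-1 0.1 0 -0.13 0;-1 0.1 0 -0.13 0;-1 0.1 0 -0.13 0")

```text
clock: 30.15
eef_pos: [462.2, -72.6, 386.7]
tcp_rot: [3.14, 0.001, 1.62]
contact_force: [-0.0, -0.6, 0.1]
opening: -0.004
```

```bash
python3 - <<'E'
from cov import *
f=grab_frame('scene'); save(f,'sc19'); g=grab_frame('side'); save(g,'sd19')
plan([])
def cov3(x,y,z,th): return H+[0,0,35]+ex*x+ey*(y*np.cos(th)-z*np.sin(th))+np.array([0,0,1])*(y*np.sin(th)+z*np.cos(th))
for th in (0,0.06): print(th,[pix(k,cov3(x,154,49,th)).round(1).tolist() for k in (f,g) for x in (-77,77)])
E
python3 crop.py sd19 270 130 410 230 5 sd19c; python3 crop.py sc19 220 120 330 210 6 sc19c
```

```text
now [462.  -73.7 385.7] [-3.1414e+00  4.0000e-04  1.6178e+00] q6 -0.208 F [-0.2 -0.3 -0.7] op -0.001 t 30.25
0 [[317.3, 150.2], [266.1, 176.7], [369.9, 180.7], [303.7, 174.5]]
0.06 [[316.5, 147.0], [265.1, 173.5], [370.3, 176.6], [304.0, 170.4]]
```

View pics/sd19c.png

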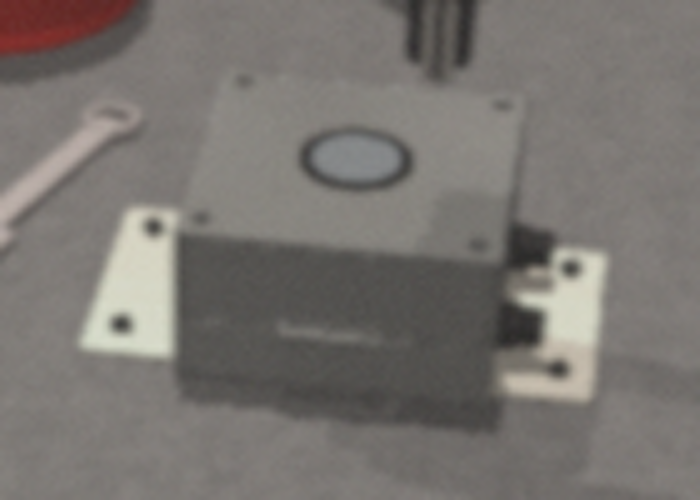

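View pics/sc19c.png

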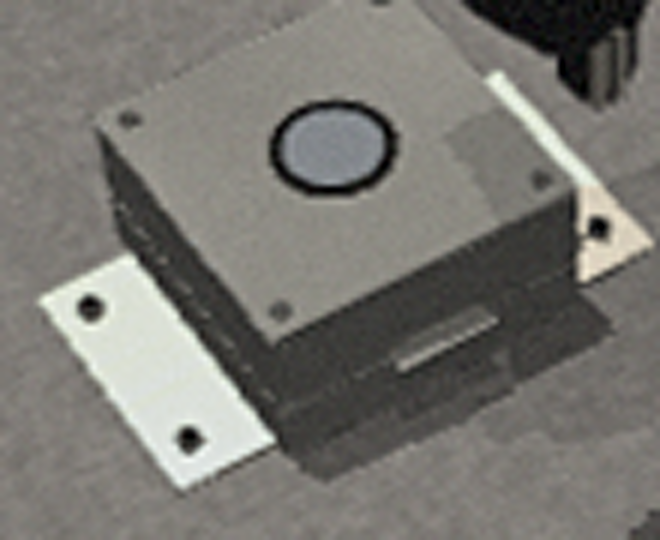

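```bash
python3 -c "
from rig import r
print(r.sign_off())"
```

```text
the job is handed in; nothing more can be done
None
```

The job is handed in at about 30 s of the 72 s allowed: spacer and cam are both on the shaft and the cover is shut. No verdict was reported.

- **Spacer:** I turned it flat to flat and pressed it onto the seat. It met firm contact (24 N) within a millimetre of the expected height, and the wrist picture taken after release showed it seated.
- **Cam:** I took it from the middle rack slot, stood it on the mat, tipped it over and retook it by its rim. It went over the shaft and met contact at exactly the expected height. In the pictures it lies flat on the spacer; the networks put its centre at about 58 to 62 mm above the mat, against 58 mm expected.
- **Cover:** I swung it shut with the closed fingers. It took a 24 N press with its top at 84 mm, the shut height. Its corners in the last side picture lie about 2 pixels from where they should be when fully shut, on the side away from open.
- **Clear of everything:** The gripper stands clear of everything and reads no contact force. I saw no bystander or look-alike part touched; their positions were only judged by eye, not measured again at the end.

The vision estimates disagreed with each other by 1 to 2 mm, so I corrected the cam's position by about 1 mm before lowering it. No check failed.

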